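# Pack away the classroom robot kit

### The job

Pack away the robot kit: first lift the kit case's lid to about 70 degrees and let go, hands off, for two seconds to check that its hinge holds it. Then put every yellow gear motor that is out on the table into the case and every battery pack into the open drawer, shut the lid until its catch snaps flush, and push the drawer fully home. Leave the tubs and the jar where they stand.

Things in the scene. Friction and masses are not known exactly. Their poses are not given: they have to be found in the camera images.
- lid (a joint): angle of the case lid in rad: 0 shut and flush, about 1.57 upright, stop at 1.75. It starts ajar. The friction hinge holds the lid wherever it is left (1 to 4 N at the handle moves it); a snap catch at the front resists abruptly from about 0.07 rad with a peak of about 8 N at the front edge, and past 0.03 rad pulls the lid shut to 0
- lid_handle (a point): middle of the lid's handle: a round black bar 12 mm thick and 100 mm long, parallel to the hinge (this frame's y), on two end posts, 84 mm clear between them. It stands 35 mm off the lid's outer face, near the lid's front edge. With the lid shut, the hinge is 172 mm away in this frame's x, and the bar 41 mm above the hinge line; the frame turns with the lid
- lid_hinge (a point): hinge line of the lid, at the case's rear rim, 60 mm above the table; y along the hinge. The lid is a blue-framed clear plate 190 x 200 x 6 mm that reaches from here to the case's front rim, its front edge rising as it opens; 160 to 250 g
- case_in (a point): centre of the kit case's inner floor, 5 mm above the table; x points to the hinge side, y along the hinge, z up. Grey open tub fixed to the table, outside 190 x 200 x 60 mm (x, y, z), walls 5 mm, inside 180 x 190 x 55 mm
- drawer (a joint): how far the drawer is open in m: 0 home, stop at 0.115. It starts open by about 0.1. It slides with 1 N of friction; its detent resists abruptly from about 13 mm with a peak of about 8 N, and past 6 mm pulls the drawer home to 0
- drawer_in (a point): centre of the drawer's inner floor, 14 mm above the table; moves with the drawer; x points in the closing direction, y across, z up. Inside 140 x 168 mm (x, y), walls 5 mm thick and 40 mm high above this floor; when open by 0.1 m only the first 95 mm of it (from its front wall at x = -70 mm) is uncovered. The drawer unit is a low white box fixed to the table, 200 mm wide and 75 mm high
- drawer_knob (a point): outer end of the drawer's round aluminium knob, 18 mm across, 22 mm long, 37 mm above the table, in the middle of the green drawer front (198 mm wide, from 4 to 70 mm above the table), whose face lies 22 mm behind this point; x points in the closing direction
- motor0_c (a point): yellow gear motor with a steel end, a block 65 x 22 x 20 mm (x, y, z), about 40 g; this point is its centre, x along its length. Belongs in the kit case. May be absent
- motor1_c (a point): yellow gear motor with a steel end, a block 65 x 22 x 20 mm (x, y, z), about 40 g; this point is its centre, x along its length. Belongs in the kit case. May be absent
- motor2_c (a point): yellow gear motor with a steel end, a block 65 x 22 x 20 mm (x, y, z), about 40 g; this point is its centre, x along its length. Belongs in the kit case. May be absent
- pack0_c (a point): battery pack, black holder with a green and a blue cell, a block 58 x 32 x 16 mm (x, y, z), about 60 g; this point is its centre, x along its length. Belongs in the drawer. May be absent
- pack1_c (a point): battery pack, black holder with a green and a blue cell, a block 58 x 32 x 16 mm (x, y, z), about 60 g; this point is its centre, x along its length. Belongs in the drawer. May be absent
- tub_blue: bystander: clear tub with a blue lid, 112 x 112 x 65 mm, origin at the centre of its underside
- tub_red: bystander: clear tub with a red lid, 112 x 112 x 65 mm, origin at the centre of its underside
- jar: bystander: amber jar with a white cap, 60 mm across, 65 mm tall, origin at the centre of its underside
- motor0: the same gear motor, origin at the centre of its underside
- motor1: the same gear motor, origin at the centre of its underside
- motor2: the same gear motor, origin at the centre of its underside
- pack0: the same battery pack, origin at the centre of its underside
- pack1: the same battery pack, origin at the centre of its underside

How it is judged:
By the outcome, as a careful person would: the job done as asked, in the order asked, and still so for the second after the job is handed in, with the robot touching nothing.
Of motor0, motor1, motor2 only 1 to 3 are there at a start; the rules pass over those that are not, and their reading is None.
Of pack0, pack1 only 1 to 2 are there at a start; the rules pass over those that are not, and their reading is None.
At some moment in a run one of motor0, motor1, motor2, pack0, pack1 may be knocked a few centimetres aside while the robot is not near it.
Once in a run the grip may slacken for a moment while it holds something.
It also fails if it takes over 210 s, if anything falls off the work surface, if the arm or the gripper's body presses on something with over 40 N, if the wrist force passes 120 N, or if a joint passes its speed limit or range.

### The arm

A 6-joint arm with a two-finger parallel gripper is mounted at the origin on the work surface. World frame = base frame: x ahead of the robot, y to its left, z up, the work surface at z = 0. Lengths are in m, angles in rad, forces in N, time in s.
With the tool pointing down it reaches from about 0.375 to 0.925 m from the base axis. Payload 5.7 kg.
Tool frame: the origin (TCP) lies on the centre line of the jaws, within the pads' length; the fingertips stand 14 mm ahead of it and the grasp point (between the pads) lies 5 mm behind it; z points along the fingers, y is the line along which they close (so a half turn about z gives the same grasp; the last joint's range is limited). The gripper opens to 85 mm and grips with 20 to 120 N. Pads are 22 mm wide; open, the fingers measure 114 mm over their backs; the gripper's body (76 mm by 85 mm) begins 54 mm behind the grasp point. The pads swing forward as they close: fully open they stand 13 mm farther back than shut.
Start: joints at [-1.288, 0.359, 1.51, -0, 1.272, -0.115], TCP at [0.232, -0.553, 0.245] pointing down, gripper open.
Joint ranges: [-2.97, 2.97], [-1.01, 2.36], [0.21, 2.38], [-0.96, 4.11], [0.2, 2.71], [-2.98, 2.98]. Speed limits (rad/s): [2.39, 2.39, 3.14, 3.14, 3.14, 3.14].

### API

Orientations are given as a unit quaternion [x, y, z, w].
In Python, from station import manip gives the robot as it stands. The module is installed in compiled form; this text tells all that it offers.
- The arm moves only by the shell command python3 -m handwheel 'ROWS' [OPENING] [FORCE]. ROWS is JSON, a list of rows, each a list of 6 numbers: the shift along the world's x, y, z in units of 2 cm (1.0 is 2 cm), then the turn, a rotation vector about the world's x, y, z in units of 30 degrees (1.0 is 30 degrees). In form: [[tx, ty, tz, ax, ay, az], ...]. A call has 1 to 8 rows; each row shifts and turns the commanded pose from where the row before left it; what a row does not reach is not made up. A row lasts 1/8 s, in which the tool goes at most 62.5 mm and 10.7 degrees, less where a joint would pass 70% of its speed; a pose out of reach is approached as far as the arm can. A call with a number of a shift or a turn outside -1 to 1 is refused whole. A call with a gripper value outside its range is refused whole. OPENING is the gripper command: -1 is fully open, 1 is shut, values between are in proportion, set as the call begins (- or left out, the last holds). The fingers move at their own pace and stop on an object; FORCE is the grip in N (left out, the last holds). Time passes only in rows, so rows that do not move let the fingers close. It gives the time, the measured TCP pose, the force, the opening and the grip force at its end, in the units of the state.
- manip.state(): the state, without advancing time (a new reading comes with each control period).
- manip.grab_frame(name): name is "scene" or "side" or "wrist"; returns (picture, depth): 420x560x3 uint8, blue, green, red; 420x560 float32, m along the optical axis (not along the pixel's ray), 0 where there is no reading.
- manip.camera_params(name): a dict with "intrinsics" (3x3 intrinsics, pixels), "k1" (the pictures are not rectified: a ray, as slopes to the right and down, at radius r is drawn at 1 + k1 r^2 times it, then the intrinsics apply), "R" (3x3) and "t" (3): a world point X has camera coordinates R X + t. Camera axes: x right, y down, z forward; pixel columns grow to the right and rows downward; lengths in m; the calibration is good to about 2 mm. A picture is of the moment at which its call begins: read the wrist's pose just before it. camera_params takes no time and is no camera call; for the wrist camera it gives the pose at the moment of the call.
- manip.hand_in(): hands the job in; it is judged then, once.
The state is a dict: "time": time; "q": joint angles; "joint_vel": joint speeds; "joint_efforts": joint torques, N m; "tcp_pos": TCP position; "ee_rot": TCP orientation; "force": force on the tool from outside, world axes, zero at the start; "torque": the same for the moment, N m; "finger_gap": finger opening in m; "gripper_force": force on a finger pad.
Only numpy, scipy, OpenCV 4.12 (cv2) and the standard library are available. Lean on these libraries where they do the work, as an engineer would, in place of code of your own. Each camera call takes 0.05 s, during which the arm holds its last target. There are 200 camera calls.

## Working session

There is one attempt and no reset: what is moved stays moved. The work goes in short steps, Python scripts to look and compute and a shell command to move; the robot and the scene stay as the last step left them, time stands still between calls to the robot, and variables do not carry over. Pictures are saved under pics/ and viewed, at most 14 in all, crops included, and the job is handed in when it is done.

```bash
mkdir -p pics
cat > h.py <<'E'
import numpy as np, cv2
from station import manip
def grab(n,save=None):
    p=manip.camera_params(n); im,d=manip.grab_frame(n)
    if save: cv2.imwrite('pics/'+save+'.png',im)
    return im,d,p
def ray(p,uv):
    K=np.array(p['intrinsics'],float); R=np.array(p['R']); t=np.array(p['t'])
    xd=np.linalg.solve(K,[uv[0],uv[1],1.])[:2]; x=xd.copy()
    for _ in range(20): x=xd/(1+p['k1']*(x@x))
    return -R.T@t, R.T@np.array([x[0],x[1],1.])
def onz(p,uv,z):
    o,d=ray(p,uv); return o+d*(z-o[2])/d[2]
def dep(p,uv,D):
    o,d=ray(p,uv); return o+d*D[int(round(uv[1])),int(round(uv[0]))]
def cloud(p,D):
    K=np.array(p['intrinsics'],float); R=np.array(p['R']); t=np.array(p['t'])
    v,u=np.mgrid[:D.shape[0],:D.shape[1]]
    xd=np.stack([(u-K[0,2])/K[0,0],(v-K[1,2])/K[1,1]],-1); x=xd.copy()
    for _ in range(20): x=xd/(1+p['k1']*(x**2).sum(-1,keepdims=True))
    c=np.concatenate([x*D[...,None],D[...,None]],-1)
    return (c-t)@R
E
python3 - <<'E'
from h import *
for n in ['scene','side','wrist']:
    im,d,p=grab(n,n+'0'); np.savez(f'{n}0.npz',d=d,im=im,**p); print(n,-np.array(p['R']).T@p['t'])
s=manip.state();print(s['time'],s['tcp_pos'],s['ee_rot'],s['finger_gap'])
E
```

```text
scene [ 1.25908806 -0.34879178  0.80312159]
side [0.10587186 0.83837823 0.96794468]
wrist [ 0.29700576 -0.5252715   0.37378811]
0.15 [ 0.23229007 -0.55266726  0.24462926] [ 9.80280593e-01  1.97609331e-01 -7.16032228e-05 -7.11369165e-04] 0.08539039455964485
```

View pics/scene0.png

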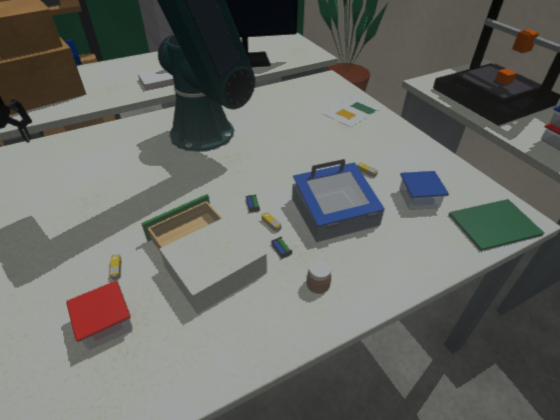

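View pics/side0.png

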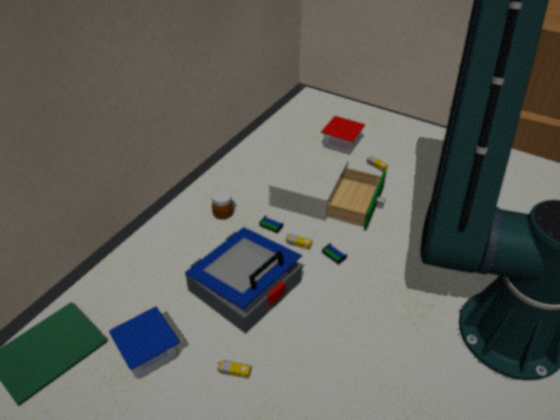

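The scene view shows motors at (367,169), (271,221) and (115,266), and packs at (253,203) and (282,247). The case with its blue lid is at (338,200), with the handle at (328,166) facing the robot. The drawer is open toward the robot at (185,230), the jar is at (319,277), and the tubs are at (424,188) and (98,310). The side view agrees.

```bash
cat > m.py <<'E'
from h import *
def blobs(pts,mask,minpix=12):
    n,l,s,c=cv2.connectedComponentsWithStats(mask.astype(np.uint8),connectivity=8)
    return [(c[i],s[i,4],pts[l==i]) for i in range(1,n) if s[i,4]>=minpix]
def rect(P):
    r=cv2.minAreaRect((P[:,:2]*1000).astype(np.float32)); (cx,cy),(w,h),a=r
    if w<h: w,h,a=h,w,a+90
    return cx,cy,w,h,(a+90)%180-90
if __name__=='__main__':
  for n in ['scene','side']:
    f=np.load(n+'0.npz'); p={k:f[k] for k in ['intrinsics','k1','R','t']}; C=cloud(p,f['d'])
    ok=(f['d']>0)&(C[...,0]>.2)&(C[...,0]<1.1)&(abs(C[...,1])<.8)
    hsv=cv2.cvtColor(f['im'],cv2.COLOR_BGR2HSV)
    print(n,'items')
    for c,a,P in blobs(C,ok&(C[...,2]>.007)&(C[...,2]<.035),30):
        if a<700:
            T=P[P[:,2]>np.percentile(P[:,2],60)-.004]
            print(np.round(c),a,np.round(rect(T),1),'ztop',np.round(np.percentile(P[:,2],90),4))
    H,S,V=[hsv[...,i] for i in range(3)]
    for nm,m in dict(blue=(H>105)&(H<130)&(S>150)&(C[...,2]>.04),green=(H>40)&(H<90)&(S>120)&(C[...,2]>.03),black=(V<60)&(C[...,2]>.07)&(C[...,2]<.25)&(C[...,0]>.35),white=(C[...,2]>.068)&(C[...,2]<.082)).items():
      for c,a,P in blobs(C,ok&m,40):
        print(nm,np.round(c),a,np.round(rect(P),1),'z',np.round(np.percentile(P[:,2],[3,50,97]),3),'mean',P.mean(0).round(3))
E
python3 m.py
```

```text
scene items
[367. 169.] 135 [479.7 400.8  67.5  26.7  18.2] ztop 0.0203
[418. 201.] 326 [676.6 430.4 134.2  68.8  24.1] ztop 0.032
[335. 224.] 613 [633.9 145.6 271.8 136.7  38.8] ztop 0.0317
[252. 202.] 158 [450.8  -5.2  63.4  31.  -14.7] ztop 0.0163
[271. 221.] 185 [550.    7.7  68.6  23.3  11.8] ztop 0.0207
[152. 240.] 72 [ 485.9 -305.6   76.    10.2   17.6] ztop 0.0323
[280. 247.] 216 [646.1 -10.9  61.6  33.    2.9] ztop 0.016
[115. 266.] 236 [ 511.4 -414.7   70.4   22.8  -13.7] ztop 0.0209
[220. 288.] 655 [ 688.9 -225.1  253.6  125.6   59.6] ztop 0.0323
[317. 286.] 175 [803.7   3.9  59.   28.5  51.2] ztop 0.0327
[109. 336.] 380 [ 706.2 -465.9  100.3   10.8  -86.4] ztop 0.0319
blue [339. 200.] 1247 [593.8 197.9 195.4 183.2  80.7] z [0.065 0.072 0.092] mean [0.617 0.188 0.076]
blue [327. 171.] 107 [513.3 214.7  78.7  21.4  82.3] z [0.088 0.091 0.094] mean [0.512 0.214 0.091]
blue [424. 183.] 731 [665.4 459.4 104.8 103.5 -22. ] z [0.061 0.064 0.067] mean [0.666 0.46  0.064]
green [171. 211.] 65 [ 440.6 -233.7  166.5   10.2  -79.9] z [0.067 0.069 0.071] mean [ 0.441 -0.238  0.069]
bl
[... 1052 characters left out ...]
5.1 111.4 109.1 -22.1] z [0.061 0.065 0.068] mean [0.656 0.468 0.064]
green [374. 198.] 240 [ 433.7 -216.9  198.6    9.2  -80.9] z [0.034 0.067 0.071] mean [ 0.43  -0.199  0.06 ]
black [265. 268.] 308 [528.1 196.8 129.9  44.2  80.9] z [0.085 0.128 0.133] mean [0.518 0.214 0.12 ]
white [309. 174.] 2623 [ 628.3 -189.8  207.3  169.2  -80.4] z [0.07  0.074 0.077] mean [ 0.626 -0.183  0.074]
white [376. 191.] 109 [ 434.5 -218.   196.4    9.8  -81.2] z [0.068 0.069 0.072] mean [ 0.434 -0.216  0.07 ]
white [234. 261.] 2440 [613.5 197.5 204.7 127.2  80.6] z [0.068 0.075 0.082] mean [0.614 0.203 0.075]
white [276. 289.] 83 [487.  217.9  51.2  11.4  80.8] z [0.069 0.071 0.074] mean [0.487 0.219 0.071]
```

View pics/wrist0.png

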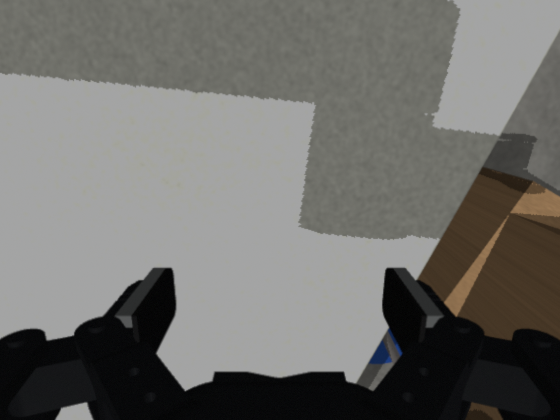

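```bash
cat > go.py <<'E'
import sys; from h import *
# args x y z yawdeg(closing axis)
def go(x,y,z,yaw):
    s=manip.state(); from scipy.spatial.transform import Rotation as R
    M=R.from_quat(s['ee_rot']).as_matrix(); c=np.degrees(np.arctan2(M[1,1],M[0,1]))
    dy=(yaw-c+90)%180-90
    print('t',round(s['time'],2),'tcp',np.round(s['tcp_pos'],4),'yaw',round(c,1),'zax',M[:,2].round(3),'q',np.round(s['q'],2),'gap',round(s['finger_gap'],4),'F',np.round(s['force'],1))
    print('units',np.round((np.array([x,y,z])-s['tcp_pos'])/.02,2),'turn',round(dy/30,2),'or',round((dy-180*np.sign(dy))/30,2))
if __name__=='__main__': go(*map(float,sys.argv[1:5]))
E
python3 -m handwheel '[[0.39,1,0,0,0,0.3],[0.39,1,0,0,0,0.3],[0.39,1,0,0,0,0.3],[0.39,1,0,0,0,0.3],[0.39,1,0,0,0,0.3],[0.39,1,0,0,0,0.3],[0.39,1,0,0,0,0.15],[0.39,1,0,0,0,0]]' 0.06 30
python3 -m handwheel '[[0.39,1,0,0,0,0],[0.39,1,0,0,0,0],[0.39,1,0,0,0,0],[0.39,1,0,0,0,0],[0.39,1,0,0,0,0],[0.39,1,0,0,0,0],[0.39,1,0,0,0,0],[0.39,1,0,0,0,0]]'
python3 -m handwheel '[[0.39,1,0,0,0,0],[0.39,1,0,0,0,0],[0.39,1,0,0,0,0],[0.39,1,0,0,0,0],[0.39,1,0,0,0,0],[0.39,1,0,0,0,0],[0.39,1,0,0,0,0],[0.39,1,0,0,0,0]]'
python3 -m handwheel '[[0.39,1,0,0,0,0],[0.39,1,0,0,0,0],[0.39,1,0,0,0,0],[0.39,1,0,0,0,0],[0.39,1,0,0,0,0],[0.39,1,0,0,0,0],[0.39,1,0,0,0,0],[0.39,1,0,0,0,0]]'
python3 go.py 0.526 0.206 0.2 -8.7
```

```text
time: 1.15
tcp_pos: [0.295, -0.3922, 0.2451]
ee_rot: [0.759, 0.651, 0.0, -0.0]
force: [0.3, 0.2, -0.4]
finger_gap: 0.0406
gripper_force: 0.0
time: 2.15
tcp_pos: [0.3575, -0.2318, 0.2453]
ee_rot: [0.759, 0.651, -0.0, 0.0]
force: [0.6, 0.4, -0.3]
finger_gap: 0.04
gripper_force: 0.0
time: 3.15
tcp_pos: [0.4197, -0.0718, 0.2454]
ee_rot: [0.759, 0.651, 0.0, 0.0]
force: [-0.0, -0.2, 0.4]
finger_gap: 0.0403
gripper_force: 0.0
time: 4.15
tcp_pos: [0.4818, 0.0882, 0.2453]
ee_rot: [0.759, 0.651, -0.0, -0.0]
force: [0.8, -0.5, 1.4]
finger_gap: 0.0397
gripper_force: 0.0
t 4.15 tcp [0.4818 0.0882 0.2453] yaw -8.7 zax [-0.  0. -1.] q [0.04 0.2  1.74 0.   1.2  0.19] gap 0.0397 F [ 0.8 -0.5  1.4]
units [ 2.21  5.89 -2.26] turn 0.0 or -6.0
```

```bash
python3 -m handwheel '[[0.37,1,0,0,0,0],[0.37,1,0,0,0,0],[0.37,1,-0.25,0,0,0],[0.37,1,-0.5,0,0,0],[0.37,1,-0.75,0,0,0],[0.36,0.89,-0.76,0,0,0],[0,0,0,0,0,0]]' | tail -3
python3 - <<'E'
from h import *; from m import *
im,d,p=grab('wrist','w1'); C=cloud(p,d); 
V=im.max(-1); m=(V<70)&(C[...,2]>.105)&(C[...,2]<.14)&(d>0)
for c,a,P in blobs(C,m,60): print(np.round(c),a,np.round(rect(P),1),np.percentile(P[:,2],[3,50,97]).round(4))
im,d,p=grab('side'); C=cloud(p,d)
E
python3 go.py 0.526 0.206 0.121 -8.7
```

```text
force: [-0.8, -0.2, 0.2]
finger_gap: 0.0406
gripper_force: 0.0
[269. 217.] 3160 [519.3 211.2 100.2  13.6  81.2] [0.1275 0.1316 0.1333]
t 5.12 tcp [0.5259 0.2046 0.1994] yaw -8.7 zax [-0.002 -0.001 -1.   ] q [ 0.25  0.35  1.64 -0.    1.15  0.4 ] gap 0.0402 F [-0.1 -0.1  0.4]
units [ 0.01  0.07 -3.92] turn -0.0 or 6.0
```

View pics/w1.png

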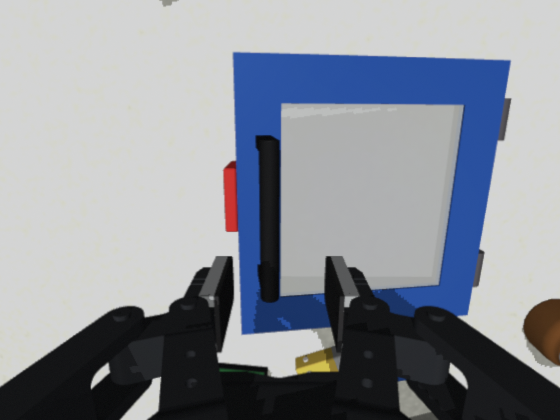

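The wrist view shows the bar upright from (266,138) to (269,300), with its centre at about (0.520, 0.210) and z 0.126. The lid hinge is on the right.

```bash
python3 -m handwheel '[[-0.25,0.25,-0.5,0,0,0],[0,0,-0.9,0,0,0],[0,0,-0.9,0,0,0],[0,0,-0.9,0,0,0],[0,0,-0.7,0,0,0],[0,0,0,0,0,0]]' 
python3 -m handwheel '[[0,0,0,0,0,0],[0,0,0,0,0,0],[0,0,0,0,0,0]]' 1 25
python3 - <<'E'
from h import *
s=manip.state(); p=s['tcp_pos'].copy() if hasattr(s['tcp_pos'],'copy') else s['tcp_pos']; print(p,s['finger_gap'],s['gripper_force'],s['force'])
p=np.array(p); a0=np.arcsin((p[2]+.005-.06)/.1768); ex=np.array([np.cos(np.radians(8.7)),-np.sin(np.radians(8.7))])
prev=np.zeros(3)
for k in range(13):
    a=a0+k*np.radians(61.5)/12
    q=np.array([*(ex*.1768*(np.cos(a0)-np.cos(a))),.1768*(np.sin(a)-np.sin(a0))])/.02
    print(np.degrees(a)-13.4, (q-prev).round(2)); prev=q
E
```

```text
time: 5.88
tcp_pos: [0.5202, 0.2093, 0.1211]
ee_rot: [0.759, 0.651, -0.001, -0.001]
force: [-0.1, 0.2, 0.5]
finger_gap: 0.0402
gripper_force: 0.0
time: 6.25
tcp_pos: [0.5201, 0.21, 0.1224]
ee_rot: [0.759, 0.651, -0.001, -0.001]
force: [-5.2, 1.7, 3.9]
finger_gap: 0.0107
gripper_force: 25.5
[0.52005093 0.20996723 0.12239663] 0.01068100993809137 25.45844793319702 [-5.24422318  1.68296211  3.92746146]
9.008196716581336 [ 0. -0.  0.]
14.133196716581336 [ 0.33 -0.05  0.72]
19.258196716581338 [ 0.39 -0.06  0.68]
24.383196716581338 [ 0.45 -0.07  0.65]
29.508196716581338 [ 0.51 -0.08  0.6 ]
34.63319671658134 [ 0.56 -0.09  0.55]
39.758196716581345 [ 0.6  -0.09  0.5 ]
44.883196716581345 [ 0.65 -0.1   0.45]
50.00819671658134 [ 0.68 -0.1   0.39]
55.133196716581345 [ 0.71 -0.11  0.32]
60.258196716581345 [ 0.74 -0.11  0.26]
65.38319671658134 [ 0.76 -0.12  0.19]
70.50819671658134 [ 0.77 -0.12  0.12]
```

```bash
python3 -m handwheel '[[0.16,-0.02,0.36,0,0,0],[0.17,-0.03,0.36,0,0,0],[0.2,-0.03,0.34,0,0,0],[0.2,-0.03,0.34,0,0,0],[0.22,-0.03,0.32,0,0,0],[0.23,-0.04,0.33,0,0,0],[0.25,-0.04,0.3,0,0,0],[0.26,-0.04,0.3,0,0,0]]' 
python3 -m handwheel '[[0.28,-0.04,0.28,0,0,0],[0.28,-0.05,0.27,0,0,0],[0.3,-0.05,0.25,0,0,0],[0.3,-0.04,0.25,0,0,0],[0.32,-0.05,0.23,0,0,0],[0.33,-0.05,0.22,0,0,0],[0.34,-0.05,0.2,0,0,0],[0.34,-0.05,0.19,0,0,0]]'
```

```text
time: 7.25
tcp_pos: [0.5507, 0.2052, 0.175]
ee_rot: [0.759, 0.651, -0.003, -0.003]
force: [-13.6, 4.8, 8.1]
finger_gap: 0.0113
gripper_force: 25.1
time: 8.25
tcp_pos: [0.602, 0.1974, 0.2157]
ee_rot: [0.759, 0.652, -0.001, -0.002]
force: [-14.8, 0.8, 18.5]
finger_gap: 0.0108
gripper_force: 26.2
```

```bash
python3 -m handwheel '[[0.3,-0.05,0.25,0,0,0],[0.32,-0.05,0.24,0,0,0],[0.34,-0.05,0.22,0,0,0],[0.35,-0.05,0.2,0,0,0],[0.37,-0.06,0.16,0,0,0],[0.37,-0.06,0.14,0,0,0],[0,0,0,0,0,0]]'
python3 - <<'E'
from h import *
for n in ['side']:
    im,d,p=grab(n,n+'1'); C=cloud(p,d); hsv=cv2.cvtColor(im,cv2.COLOR_BGR2HSV)
    m=(hsv[...,0]>105)&(hsv[...,0]<130)&(hsv[...,1]>150)&(abs(C[...,0]-.62)<.12)&(abs(C[...,1]-.2)<.14)&(C[...,2]>.05)&(d>0)
    P=C[m]; c=P.mean(0); u,s,v=np.linalg.svd(P-c,full_matrices=False); nrm=v[2]; print(len(P),c,s,nrm,'angle',np.degrees(np.arccos(abs(nrm[2]))))
E
```

```text
time: 9.12
tcp_pos: [0.6463, 0.1903, 0.2338]
ee_rot: [0.759, 0.651, -0.001, -0.001]
force: [7.2, 3.4, -25.4]
finger_gap: 0.0106
gripper_force: 24.7
773 [0.63002825 0.21179133 0.18201049] [1.9900828  1.76976203 0.31693031] [ 0.92433615 -0.14952979  0.35106056] angle 69.44780249438384
```

```bash
python3 -m handwheel '[[0,0,-0.08,0,0,0],[0,0,0,0,0,0]]'|grep force
python3 -m handwheel '[[0,0,0,0,0,0],[0,0,0,0,0,0],[0,0,0,0,0,0]]' 0.43
python3 -m handwheel '[[0,0,0.5,0,0,0],[0,0,0.8,0,0,0],[0,0,0.8,0,0,0],[0,0,0.8,0,0,0],[-1,-0.3,0,0,0,0],[-1,-0.3,0,0,0,0],[-1,-0.3,0,0,0,0],[-1,-0.3,0,0,0,0]]'
python3 - <<'E'
from h import *
for n in ['side']:
    im,d,p=grab(n,n+'2'); C=cloud(p,d); hsv=cv2.cvtColor(im,cv2.COLOR_BGR2HSV)
    m=(hsv[...,0]>105)&(hsv[...,0]<130)&(hsv[...,1]>150)&(abs(C[...,0]-.62)<.12)&(abs(C[...,1]-.2)<.14)&(C[...,2]>.05)&(d>0)
    P=C[m]; c=P.mean(0); u,s,v=np.linalg.svd(P-c,full_matrices=False); nrm=v[2]; print(len(P),c,s,nrm,'angle',np.degrees(np.arccos(abs(nrm[2]))))
E
python3 go.py 0.478 0.402 0.2 -70.5
```

```text
force: [5.2, 3.1, -21.2]
gripper_force: 25.0
time: 9.8
tcp_pos: [0.6467, 0.1904, 0.2373]
ee_rot: [0.759, 0.651, 0.001, 0.001]
force: [-0.3, -0.4, 0.4]
finger_gap: 0.0244
gripper_force: 0.0
time: 10.8
tcp_pos: [0.5654, 0.1664, 0.2944]
ee_rot: [0.759, 0.651, 0.0, 0.0]
force: [0.3, -0.8, 1.1]
finger_gap: 0.0247
gripper_force: 0.0
766 [0.62631741 0.21565744 0.19352186] [2.65911966 1.66949033 0.32333321] [ 0.93267911 -0.14494397  0.33030429] angle 70.71275432166091
t 10.85 tcp [0.5626 0.1657 0.2944] yaw -8.7 zax [-0.002 -0.001 -1.   ] q [ 0.17  0.3   1.47 -0.    1.37  0.32] gap 0.0244 F [-2.9 -1.5  0.2]
units [-4.23 11.81 -4.72] turn -2.06 or 3.94
```

View pics/side2.png

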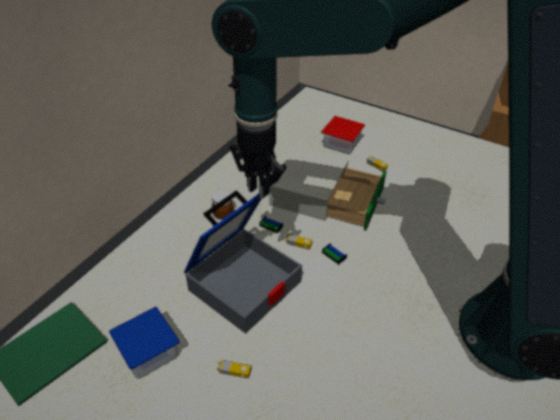

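The side view shows the lid standing open on its own over the empty case at (243,285), with the gripper clear of it. The motors are at (235,368), (300,241) and (377,163) and the packs at (271,224) and (334,253), all unmoved. I'll refine the lid angle.

```bash
cat > lid.py <<'E'
from h import *
def plane(P,n=400,tol=.003):
    r=np.random.default_rng(0); best=None
    for _ in range(n):
        a,b,c=P[r.choice(len(P),3,False)]; k=np.cross(b-a,c-a); L=np.linalg.norm(k)
        if L<1e-5: continue
        i=abs((P-a)@(k/L))<tol
        if best is None or i.sum()>best.sum(): best=i
    Q=P[best]; c=Q.mean(0); return c,np.linalg.svd(Q-c,full_matrices=False)[2][2],best.sum()
def lid(n):
    im,d,p=grab(n); C=cloud(p,d); hsv=cv2.cvtColor(im,cv2.COLOR_BGR2HSV)
    m=(hsv[...,0]>105)&(hsv[...,0]<130)&(hsv[...,1]>120)&(abs(C[...,0]-.62)<.13)&(abs(C[...,1]-.2)<.14)&(C[...,2]>.05)&(d>0)
    P=C[m]; c,k,s=plane(P); k=k*np.sign(k[2]); 
    x0=c+np.array([k[2],0,-k[0]])*(.06-c[2])/-k[0]
    print(n,len(P),s,c.round(3),k.round(3),'angle',np.degrees(np.arccos(k[2])).round(1),'topz',np.percentile(P[:,2],99).round(3),'at z.06',x0.round(3))
if __name__=='__main__':
    lid('side'); lid('scene')
    im,d,p=grab('side'); C=cloud(p,d); m=(abs(C[...,2]-.06)<.004)&(abs(C[...,0]-.6)<.15)&(abs(C[...,1]-.2)<.15)&(d>0)
    print(C[m].min(0),C[m].max(0)); r=cv2.minAreaRect((C[m][:,:2]*1000).astype(np.float32)); print(r)
E
python3 lid.py
```

```text
side 942 778 [0.635 0.216 0.167] [ 0.895 -0.14   0.423] angle 65.0 topz 0.638 at z.06 [0.685 0.216 0.06 ]
scene 1641 1513 [0.653 0.196 0.139] [ 0.892 -0.138  0.43 ] angle 64.5 topz 0.231 at z.06 [0.691 0.196 0.06 ]
[0.47897241 0.08932555 0.05600288] [0.69547494 0.31375546 0.06398199]
((581.9788818359375, 201.93435668945312), (203.0060272216797, 204.429931640625), 81.22157287597656)
```

The RANSAC plane fit gives about 65° in both views, so I'll nudge the lid 5° further by pushing its inner face with closed fingers.

```bash
python3 -m handwheel '[[0,0.6,-0.6,0,0,0],[0,0.6,-0.6,0,0,0],[0,0,-0.8,0,0,0],[0,0,-0.8,0,0,0],[0.4,0,-0.9,0,0,0],[0.4,0,0,0,0,0],[0,0,0,0,0,0]]' 1 
python3 -m handwheel '[[0.3,-0.05,0,0,0,0],[0.3,-0.05,0,0,0,0],[0.3,-0.05,0,0,0,0],[0.3,-0.05,0,0,0,0],[0,0,0,0,0,0]]'
python3 -m handwheel '[[0.3,-0.05,0,0,0,0],[0.2,-0.05,0,0,0,0],[0,0,0,0,0,0]]'
python3 lid.py|head -2
```

```text
time: 11.88
tcp_pos: [0.5831, 0.1903, 0.2196]
ee_rot: [0.759, 0.651, 0.0, 0.0]
force: [0.1, -0.2, -0.5]
finger_gap: -0.0
gripper_force: 0.0
time: 12.5
tcp_pos: [0.6066, 0.1854, 0.2204]
ee_rot: [0.759, 0.651, -0.0, 0.001]
force: [-1.8, -4.6, 2.8]
finger_gap: -0.0002
gripper_force: 2.6
time: 12.88
tcp_pos: [0.6164, 0.1837, 0.2202]
ee_rot: [0.759, 0.651, 0.0, 0.001]
force: [-1.5, -4.0, 3.0]
finger_gap: 0.0
gripper_force: 2.5
side 1189 1056 [0.659 0.221 0.156] [ 0.953 -0.148  0.264] angle 74.7 topz 0.369 at z.06 [0.686 0.221 0.06 ]
scene 1132 1080 [0.671 0.201 0.134] [ 0.952 -0.147  0.27 ] angle 74.3 topz 0.244 at z.06 [0.692 0.201 0.06 ]
```

```bash
python3 -m handwheel '[[-0.7,0.1,0,0,0,0],[-0.3,0,0.9,0,0,0],[0,0,1,0,0,0],[0,0,1,0,0,0],[0,0,1,0,0,0],[1,0,0,0,0,0],[1,0,0,0,0,0],[1,0,0,0,0,0]]' 0.43|grep -E "tcp|force"
python3 -m handwheel '[[1.0,0,0,0,0,0],[0,0,0,0,0,0]]'|grep -E "tcp|force"
python3 go.py 0.677 0.1855 0.236 -8.7
```

```text
tcp_pos: [0.6566, 0.1873, 0.2991]
force: [-0.6, -0.6, -0.5]
gripper_force: 0.0
tcp_pos: [0.677, 0.187, 0.2983]
force: [-0.8, 0.0, 0.4]
gripper_force: 0.0
t 14.28 tcp [0.677  0.187  0.2983] yaw -8.7 zax [ 0.002  0.001 -1.   ] q [0.17 0.47 1.2  0.   1.47 0.32] gap 0.0238 F [-0.8  0.   0.4]
units [ 0.   -0.07 -3.11] turn 0.0 or -6.0
```

```bash
python3 -m handwheel '[[0,0,-0.8,0,0,0],[0,0,-0.8,0,0,0],[0,0,-0.8,0,0,0],[0,0,-0.7,0,0,0],[0,0,0,0,0,0]]'|grep -E "tcp|force"
python3 -m handwheel '[[-0.3,0.04,0,0,0,0],[-0.3,0.04,0,0,0,0],[-0.3,0.04,0,0,0,0],[0,0,0,0,0,0]]'|grep -E "tcp|force"
python3 lid.py|head -2
```

```text
tcp_pos: [0.6747, 0.1863, 0.2335]
force: [1.0, -0.0, 0.3]
gripper_force: 0.0
tcp_pos: [0.6572, 0.189, 0.236]
force: [0.5, 0.0, -0.1]
gripper_force: 0.0
side 1280 1122 [0.645 0.206 0.168] [ 0.931 -0.146  0.333] angle 70.5 topz 0.381 at z.06 [0.684 0.206 0.06 ]
scene 1107 1048 [0.672 0.207 0.116] [ 0.929 -0.144  0.341] angle 70.1 topz 0.231 at z.06 [0.693 0.207 0.06 ]
```

```bash
python3 -m handwheel '[[0.25,-0.03,0,0,0,0],[0,0,0.6,0,0,0],[0,0,0.8,0,0,0],[0,0,0.9,0,0,0],[0,0,0.9,0,0,0],[-1,0.8,0,0,0,0],[-1,0.8,0,0,0,0],[-1,0.8,0,0,0,0]]' 
python3 -m handwheel '[[-1,0.9,0,0,0,-0.3],[-1,1,0,0,0,-0.3],[-1,1,0,0,0,-0.3],[-1,1,0,0,0,-0.3],[-1,1,-0.3,0,0,-0.3],[-1,1,-0.8,0,0,-0.3],[-0.5,1,-1,0,0,-0.26],[0,1,-1,0,0,0]]' 
python3 go.py 0.478 0.402 0.16 -71
```

```text
time: 16.55
tcp_pos: [0.6003, 0.2376, 0.2988]
ee_rot: [0.759, 0.652, -0.001, -0.001]
force: [0.9, -0.2, -0.2]
finger_gap: 0.0245
gripper_force: 0.0
time: 17.55
tcp_pos: [0.4706, 0.3954, 0.2366]
ee_rot: [0.985, 0.171, -0.0, 0.0]
force: [-0.3, -0.9, 0.5]
finger_gap: 0.0248
gripper_force: 0.0
t 17.55 tcp [0.4706 0.3954 0.2366] yaw -70.3 zax [-0.001 -0.    -1.   ] q [0.59 0.39 1.49 0.   1.27 1.81] gap 0.0248 F [-0.3 -0.9  0.5]
units [ 0.37  0.33 -3.83] turn -0.02 or 5.98
```

```bash
cat > look.py <<'E'
import sys; from m import *; from go import go
x,y=map(float,sys.argv[2:4])
im,d,p=grab(sys.argv[1]); C=cloud(p,d)
m=(d>0)&(C[...,2]>.008)&(C[...,2]<.035)&(abs(C[...,0]-x)<.09)&(abs(C[...,1]-y)<.09)
bs=[(a,c,rect(P[P[:,2]>np.median(P[:,2])-.003])) for c,a,P in blobs(C,m,60)]
for a,c,r in bs: print(a,np.round(c),np.round(r,1))
if bs and len(sys.argv)>4:
    r=max(bs)[2]; go(r[0]/1000,r[1]/1000,float(sys.argv[4]),r[4]+90)
E
python3 -m handwheel '[[0.37,0.33,-0.9,0,0,0],[0,0,-0.9,0,0,0],[0,0,-0.9,0,0,0],[0,0,0,0,0,0]]' -0.4|grep time
python3 look.py wrist 0.478 0.402 0.017
```

```text
time: 18.05
2060 [274. 192.] [478.4 403.5  69.5  22.1  19.9]
167 [390. 189.] [516.8 312.6  13.4   1.3 -10. ]
t 18.1 tcp [0.48   0.4    0.1827] yaw -70.5 zax [-0.002 -0.001 -1.   ] q [ 0.58  0.45  1.52 -0.    1.17  1.82] gap 0.0599 F [-0.6  0.   0.3]
units [-0.08  0.17 -8.28] turn 0.01 or -5.99
```

```bash
python3 -m handwheel '[[-0.08,0.16,-1,0,0,0],[0,0,-1,0,0,0],[0,0,-1,0,0,0],[0,0,-1,0,0,0],[0,0,-1,0,0,0],[0,0,-1,0,0,0],[0,0,-1,0,0,0],[0,0,-1,0,0,0]]'|grep -E "tcp|force"
python3 -m handwheel '[[0,0,-0.27,0,0,0],[0,0,0,0,0,0]]'|grep -E "tcp|force"
python3 -m handwheel '[[0,0,0,0,0,0],[0,0,0,0,0,0],[0,0,0,0,0,0],[0,0,0,0,0,0]]' 1 40
python3 -m handwheel '[[0,0,0.5,0,0,0],[0,0,1,0,0,0],[0,0,1,0,0,0],[0,0,1,0,0,0],[0,0,1,0,0,0],[0,0,1,0,0,0],[0,0,1,0,0,0]]'
python3 go.py 0.553 0.251 0.125 -98.7
```

```text
tcp_pos: [0.4798, 0.4044, 0.024]
force: [-0.1, 0.1, -0.2]
gripper_force: 0.0
tcp_pos: [0.4791, 0.4042, 0.0186]
force: [-0.3, 0.4, 1.1]
gripper_force: 0.0
time: 19.85
tcp_pos: [0.4793, 0.4045, 0.0191]
ee_rot: [0.986, 0.169, 0.001, -0.0]
force: [-0.8, 0.1, 6.1]
finger_gap: 0.0212
gripper_force: 40.6
time: 20.72
tcp_pos: [0.4783, 0.4039, 0.1491]
ee_rot: [0.986, 0.169, -0.0, -0.0]
force: [0.3, 1.0, 0.1]
finger_gap: 0.0206
gripper_force: 45.8
t 20.73 tcp [0.4783 0.4039 0.1491] yaw -70.5 zax [-0. -0. -1.] q [0.59 0.49 1.55 0.   1.1  1.82] gap 0.0206 F [0.3 1.  0.1]
units [ 3.73 -7.65 -1.2 ] turn -0.94 or 5.06
```

```bash
python3 -m handwheel '[[0.48,-0.93,0,0,0,-0.3],[0.48,-0.93,0,0,0,-0.3],[0.48,-0.93,0,0,0,-0.34],[0.48,-0.93,0,0,0,0],[0.48,-0.93,0,0,0,0],[0.49,-0.93,0,0,0,0],[0.49,-0.93,0,0,0,0],[0.49,-0.94,0,0,0,0]]'|grep -E "tcp|gap|force"
python3 go.py 0.556 0.255 0.027 -98.7
python3 - <<'E'
from h import *
im,d,p=grab('wrist','w2'); C=cloud(p,d)
m=(d>0)&(C[...,2]>.045)&(C[...,2]<.065)&(abs(C[...,0]-.6)<.15)&(abs(C[...,1]-.2)<.15)
print(cv2.minAreaRect((C[m][:,:2]*1000).astype(np.float32)))
E
```

```text
tcp_pos: [0.5567, 0.2538, 0.148]
force: [-0.2, 0.2, 0.4]
finger_gap: 0.0205
gripper_force: 45.9
t 21.73 tcp [0.5567 0.2538 0.148 ] yaw -98.7 zax [-0.  0. -1.] q [0.31 0.47 1.59 0.   1.08 2.04] gap 0.0205 F [-0.2  0.2  0.4]
units [-0.03  0.06 -6.05] turn -0.0 or 6.0
((557.3735961914062, 205.0009002685547), (201.4474639892578, 129.01036071777344), 81.1189956665039)
```

View pics/w2.png

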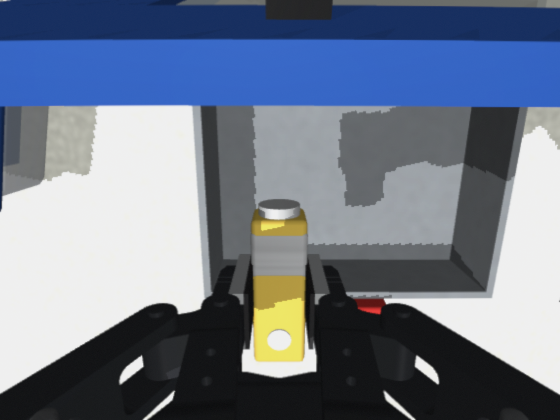

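The wrist view shows the motor held at (280,280) over the left part of the open case. The front rim is at row 295 and the lid is at the top, clear of the gripper.

```bash
python3 -m handwheel '[[0,0,-0.8,0,0,0],[0,0,-1,0,0,0],[0,0,-1,0,0,0],[0,0,-1,0,0,0],[0,0,-1,0,0,0],[0,0,-1,0,0,0],[0,0,-0.2,0,0,0],[0,0,0,0,0,0]]'|grep -E "tcp|gap|force"
python3 -m handwheel '[[0,0,0,0,0,0],[0,0,0,0,0,0]]' 0.2 |grep -E "tcp|gap|force"
python3 -m handwheel '[[0,0,0.5,0,0,0],[0,0,1,0,0,0],[0,0,1,0,0,0],[0,0,1,0,0,0],[0,0,1,0,0,0],[0,0,1,0,0,0],[0,0,1,0,0,0]]'|grep -E "time|tcp|gap|force"
python3 look.py scene 0.548 0.010 0.16
python3 look.py side 0.548 0.010 0.16
python3 look.py side 0.556 0.255
```

```text
tcp_pos: [0.5555, 0.2554, 0.0276]
force: [0.9, -0.4, -0.7]
finger_gap: 0.021
gripper_force: 45.9
tcp_pos: [0.5566, 0.2553, 0.0289]
force: [0.1, 0.1, -0.6]
finger_gap: 0.0339
gripper_force: 0.0
time: 23.9
tcp_pos: [0.5561, 0.2551, 0.1598]
force: [0.6, -0.3, -0.5]
finger_gap: 0.0341
gripper_force: 0.0
60 [253. 206.] [469.8 -10.4  31.   23.9  86.9]
73 [307. 221.] [602.   95.6  64.7   2.7  -8. ]
177 [271. 221.] [550.9   7.7  68.5  23.4   9.7]
72 [276. 241.] [627.5 -11.6  31.3  22.  -85.7]
t 23.95 tcp [0.5577 0.2557 0.1625] yaw -98.7 zax [ 0.005  0.002 -1.   ] q [0.32 0.46 1.58 0.   1.1  2.04] gap 0.0343 F [0.8 0.5 2. ]
units [ -0.34 -12.4   -0.13] turn 0.62 or -5.38
81 [277. 226.] [624.9  -5.9  31.8  25.5 -86.3]
227 [299. 241.] [546.2  10.9  67.6  26.2  10.7]
78 [327. 249.] [468.8  -3.8  34.2  23.9  80.9]
t 24.0 tcp [0.5578 0.2557 0.1613] yaw -98.7 zax [ 0.005  0.002 -1.   ] q [0.32 0.46 1.58 0.   1.1  2.04] gap 0.0339 F [ 0.6 -0.8 -0.1]
units [ -0.58 -12.24  -0.06] turn 0.65 or -5.35
523 [242. 312.] [533.8 268.5 205.1 102.3  38.3]
263 [242. 302.] [554.8 256.9  62.1  24.1  -7.1]
```

```bash
python3 -m handwheel '[[-0.04,-1,0,0,0,0.3],[-0.04,-1,0,0,0,0.33],[-0.04,-1,0,0,0,0],[-0.04,-1,0,0,0,0],[-0.04,-1,0,0,0,0],[-0.04,-1,0,0,0,0],[-0.04,-1,0,0,0,0],[-0.04,-1,0,0,0,0]]' -0.4 |grep -E "tcp|gap|force"
python3 -m handwheel '[[-0.04,-1,0,0,0,0],[-0.04,-1,0,0,0,0],[-0.03,-1,0,0,0,0],[-0.03,-1,0,0,0,0],[0,-0.3,0,0,0,0],[0,0,0,0,0,0]]'|grep -E "tcp|gap|force"
python3 look.py wrist 0.5485 0.0095 0.019
```

```text
tcp_pos: [0.5496, 0.0937, 0.1581]
force: [0.4, -0.8, -0.1]
finger_gap: 0.0596
gripper_force: 0.0
tcp_pos: [0.5469, 0.0087, 0.1581]
force: [0.3, 0.0, -0.0]
finger_gap: 0.0599
gripper_force: 0.0
812 [177.  96.] [611.   95.4  55.4   1.1  -9. ]
1283 [322. 101.] [627.3  -9.8  32.1  22.3 -90. ]
2398 [277. 197.] [548.7  10.5  69.5  22.1  11.5]
887 [280. 288.] [468.   -7.7  32.   23.9  80.5]
t 25.85 tcp [0.5468 0.0092 0.158 ] yaw -79.8 zax [-0.  0. -1.] q [-0.11  0.38  1.73  0.    1.04  1.28] gap 0.0599 F [-0.1  0.  -0.4]
units [ 0.1   0.06 -6.95] turn 0.04 or -5.96
```

```bash
python3 -m handwheel '[[0.1,0.06,-0.95,0,0,0.04],[0,0,-1,0,0,0],[0,0,-1,0,0,0],[0,0,-1,0,0,0],[0,0,-1,0,0,0],[0,0,-1,0,0,0],[0,0,-1,0,0,0],[0,0,0,0,0,0]]'|grep -E "tcp|force"
python3 -m handwheel '[[0,0,0,0,0,0],[0,0,0,0,0,0],[0,0,0,0,0,0],[0,0,0,0,0,0]]' 1 40|grep -E "tcp|gap|force"
python3 -m handwheel '[[0,0,0.5,0,0,0],[0,0,1,0,0,0],[0,0,1,0,0,0],[0,0,1,0,0,0],[0,0,1,0,0,0],[0,0,1,0,0,0],[0,0,1,0,0,0]]'|grep -E "tcp|gap|force"
python3 go.py 0.5485 0.2053 0.149 -98.7
```

```text
tcp_pos: [0.5476, 0.0111, 0.0178]
force: [1.1, -0.1, 0.1]
gripper_force: 0.0
tcp_pos: [0.5497, 0.0103, 0.0201]
force: [-0.3, 0.1, 7.0]
finger_gap: 0.0208
gripper_force: 40.4
tcp_pos: [0.5485, 0.0102, 0.1503]
force: [-1.5, -0.4, -1.4]
finger_gap: 0.0208
gripper_force: 39.6
t 28.23 tcp [0.5485 0.0102 0.1503] yaw -78.6 zax [ 0. -0. -1.] q [-0.11  0.39  1.73 -0.    1.02  1.26] gap 0.0208 F [-1.5 -0.4 -1.4]
units [-0.    9.75 -0.06] turn -0.67 or 5.33
```

```bash
python3 -m handwheel '[[0,0.98,0,0,0,-0.33],[0,0.98,0,0,0,-0.34],[0,0.98,0,0,0,0],[0,0.98,0,0,0,0],[0,0.98,0,0,0,0],[0,0.98,0,0,0,0],[0,0.98,0,0,0,0],[0,0.98,0,0,0,0]]'|grep -E "tcp|gap|force"
python3 -m handwheel '[[0,0.98,0,0,0,0],[0,0.98,0,0,0,0],[0,0,0,0,0,0]]'|grep -E "tcp|gap|force"
python3 -m handwheel '[[0,0,-0.8,0,0,0],[0,0,-1,0,0,0],[0,0,-1,0,0,0],[0,0,-1,0,0,0],[0,0,-1,0,0,0],[0,0,-1,0,0,0],[0,0,-0.25,0,0,0],[0,0,0,0,0,0]]'|grep -E "tcp|gap|force"
```

```text
tcp_pos: [0.5488, 0.1685, 0.149]
force: [0.5, -0.5, -0.6]
finger_gap: 0.0204
gripper_force: 39.5
tcp_pos: [0.5488, 0.2079, 0.1491]
force: [0.3, -0.0, -0.6]
finger_gap: 0.0211
gripper_force: 39.5
tcp_pos: [0.5485, 0.2057, 0.0275]
force: [-0.2, 1.3, -0.5]
finger_gap: 0.0211
gripper_force: 39.5
```

```bash
python3 -m handwheel '[[0,0,0,0,0,0],[0,0,0,0,0,0]]' 0.2 |grep -E "tcp|gap|force"
python3 -m handwheel '[[0,0,0.5,0,0,0],[0,0,1,0,0,0],[0,0,1,0,0,0],[0,0,1,0,0,0],[0,0,1,0,0,0],[0,0,1,0,0,0],[0,0,1,0,0,0]]'|grep -E "time|tcp|gap|force"
python3 -m handwheel '[[-0.47,-1,0,0,0,-0.2],[-0.47,-1,0,0,0,0],[-0.47,-1,0,0,0,0],[-0.47,-1,0,0,0,0],[-0.47,-1,0,0,0,0],[-0.47,-1,0,0,0,0],[-0.47,-1,0,0,0,0],[-0.47,-1,0,0,0,0]]' -0.6|grep -E "tcp|gap|force"
python3 -m handwheel '[[-0.47,-1,0,0,0,0],[-0.47,-1,0,0,0,0],[-0.2,-0.4,0,0,0,0],[0,0,0,0,0,0]]'|grep -E "tcp|gap|force"
python3 look.py wrist 0.45 -0.002 0.018
python3 look.py side 0.5485 0.2053
```

```text
tcp_pos: [0.5494, 0.2064, 0.0289]
force: [1.2, -0.2, -0.3]
finger_gap: 0.0339
gripper_force: 0.0
time: 31.72
tcp_pos: [0.5489, 0.2064, 0.1598]
force: [0.0, 0.5, 0.5]
finger_gap: 0.034
gripper_force: 0.0
tcp_pos: [0.4728, 0.0449, 0.158]
force: [0.4, 0.2, 1.1]
finger_gap: 0.0683
gripper_force: 0.0
tcp_pos: [0.4506, -0.0022, 0.1581]
force: [0.5, 0.6, 1.0]
finger_gap: 0.0685
gripper_force: 0.0
2804 [279. 200.] [449.9  -2.2  58.6  32.  -14.8]
t 33.27 tcp [ 0.4509 -0.0018  0.1581] yaw -104.8 zax [ 0.  0. -1.] q [-0.16  0.26  1.93  0.    0.96  1.67] gap 0.0685 F [ 0.1  0.5 -0.3]
units [-0.05 -0.02 -7.01] turn -0.0 or 6.0
268 [275. 300.] [487.6 206.8 180.3  13.9  81.4]
255 [256. 289.] [548.9 207.7  64.5  24.1 -10.2]
257 [242. 302.] [554.9 256.7  64.3  23.5  -5.8]
```

```bash
python3 -m handwheel '[[-0.05,0,-1,0,0,0],[0,0,-1,0,0,0],[0,0,-1,0,0,0],[0,0,-1,0,0,0],[0,0,-1,0,0,0],[0,0,-1,0,0,0],[0,0,-1,0,0,0],[0,0,0,0,0,0]]'|grep -E "tcp|force"
python3 -m handwheel '[[0,0,0,0,0,0],[0,0,0,0,0,0],[0,0,0,0,0,0],[0,0,0,0,0,0]]' 1 40|grep -E "tcp|gap|force"
python3 -m handwheel '[[0,0,0.5,0,0,0],[0,0,1,0,0,0],[0,0,1,0,0,0],[0,0,1,0,0,0],[0,0,1,0,0,0],[0,0,1,0,0,0],[0,0,1,0,0,0],[0,0,1,0,0,0]]'|grep -E "tcp|gap|force"
python3 go.py 0.4835 -0.177 0.169 -80.5
```

```text
tcp_pos: [0.4492, -0.001, 0.017]
force: [-0.2, -0.5, 1.3]
gripper_force: 0.0
tcp_pos: [0.4506, -0.0017, 0.019]
force: [-1.2, 0.7, 6.1]
finger_gap: 0.0306
gripper_force: 40.2
tcp_pos: [0.4495, -0.0017, 0.1694]
force: [0.1, 0.2, -0.4]
finger_gap: 0.0307
gripper_force: 39.8
t 35.83 tcp [ 0.4495 -0.0017  0.1694] yaw -104.7 zax [ 0. -0. -1.] q [-0.16  0.24  1.92  0.    0.99  1.67] gap 0.0307 F [ 0.1  0.2 -0.4]
units [ 1.7  -8.77 -0.02] turn 0.81 or -5.19
```

```bash
python3 -m handwheel '[[0.2,-1,0,0,0,0.27],[0.2,-1,0,0,0,0.27],[0.2,-1,0,0,0,0.27],[0.2,-1,0,0,0,0],[0.2,-1,0,0,0,0],[0.2,-1,0,0,0,0],[0.2,-1,0,0,0,0],[0.2,-1,0,0,0,0]]'|grep -E "tcp|gap|force"
python3 -m handwheel '[[0.1,-0.75,0,0,0,0],[0,0,0,0,0,0]]'|grep -E "tcp|gap|force"
python3 - <<'E'
from m import *
for n in ['wrist','side']:
    im,d,p=grab(n,n+'d'); C=cloud(p,d)
    m=(d>0)&(abs(C[...,2]-.014)<.006)&(abs(C[...,0]-.5)<.12)&(abs(C[...,1]+.2)<.12)
    for c,a,P in blobs(C,m,200): print(n,'floor',np.round(c),a,np.round(rect(P),1),np.median(P[:,2]).round(4))
    m=(d>0)&(abs(C[...,2]-.0695)<.003)&(abs(C[...,0]-.44)<.05)&(abs(C[...,1]+.22)<.15)
    for c,a,P in blobs(C,m,60): print(n,'front top',np.round(c),a,np.round(rect(P),1))
    m=(d>0)&(abs(C[...,2]-.074)<.004)&(abs(C[...,0]-.62)<.15)&(abs(C[...,1]+.22)<.15)
    for c,a,P in blobs(C,m,300): print(n,'unit top',np.round(c),a,np.round(rect(P),1))
E
```

```text
tcp_pos: [0.482, -0.1631, 0.1681]
force: [0.4, -0.5, -0.3]
finger_gap: 0.0307
gripper_force: 39.9
tcp_pos: [0.4841, -0.1779, 0.168]
force: [0.5, 0.5, -0.5]
finger_gap: 0.031
gripper_force: 39.8
wrist floor [331. 185.] 21297 [ 493.7 -213.8  169.5   99.   -80.8] 0.0147
wrist front top [196. 287.] 90 [ 421.3 -127.    11.1    5.4  -17.9]
wrist front top [411. 289.] 1485 [ 445.5 -280.7   80.2   10.3  -81.2]
wrist unit top [343.  65.] 44817 [ 583.1 -199.5  201.1   75.2  -80.9]
side floor [351. 194.] 1114 [ 511.4 -233.7  135.4  112.1  -80.3] 0.0128
side floor [330. 217.] 236 [ 517.3 -110.1  208.6   25.5   13. ] 0.0147
side front top [376. 192.] 145 [ 434.6 -219.2  201.6   10.5  -80.9]
side unit top [309. 174.] 2495 [ 628.3 -188.7  207.1  169.1  -80.7]
```

View pics/wristd.png

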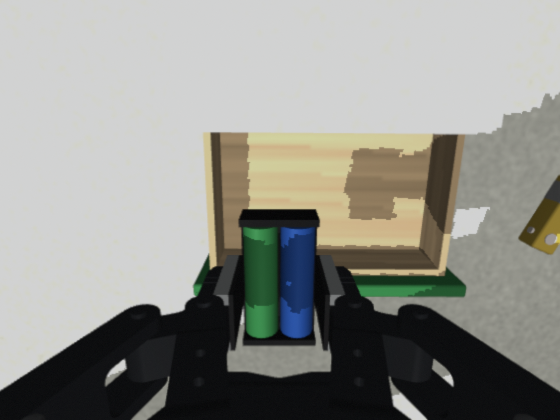

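The wrist view shows the held pack (280,275) above the drawer's left part. The drawer floor spans (245–430, 135–250), the green front is at row 285, and the third motor is at the right edge.

```bash
python3 -m handwheel '[[0.2,0.03,-0.6,0,0,0],[0,0,-1,0,0,0],[0,0,-1,0,0,0],[0,0,-1,0,0,0],[0,0,-1,0,0,0],[0,0,-1,0,0,0],[0,0,-0.95,0,0,0],[0,0,0,0,0,0]]'|grep -E "tcp|gap|force"
python3 -m handwheel '[[0,0,0,0,0,0],[0,0,0,0,0,0]]' 0 |grep -E "tcp|gap|force"
python3 -m handwheel '[[0,0,0.5,0,0,0],[0,0,1,0,0,0],[0,0,1,0,0,0],[0,0,1,0,0,0],[0,0,1,0,0,0],[0,0,1,0,0,0],[0,0,1,0,0,0],[0,0,0,0,0,0]]'|grep -E "time|tcp|gap|force"
python3 look.py wrist 0.488 -0.177
python3 look.py side 0.644 -0.008
python3 go.py 0.644 -0.008 0.16 -90
```

```text
tcp_pos: [0.4865, -0.1748, 0.0354]
force: [0.1, -0.6, -0.5]
finger_gap: 0.0307
gripper_force: 39.8
tcp_pos: [0.4885, -0.1763, 0.0378]
force: [-0.9, 0.8, 1.2]
finger_gap: 0.0425
gripper_force: 0.0
time: 39.42
tcp_pos: [0.4891, -0.1768, 0.1694]
force: [0.1, 0.2, 0.0]
finger_gap: 0.0423
gripper_force: 0.0
20487 [303. 200.] [ 491.  -202.   146.    98.9  -81.2]
292 [288. 204.] [632.8 -88.8 128.3  10.3   8.9]
181 [271. 223.] [642.1  -5.5  61.1  34.9   3.2]
t 39.52 tcp [ 0.4877 -0.1761  0.1674] yaw -80.4 zax [ 0.001 -0.    -1.   ] q [-0.48  0.33  1.78  0.    1.03  0.92] gap 0.0428 F [-0.5  0.1  0.3]
units [ 7.81  8.41 -0.37] turn -0.32 or 5.68
```

```bash
python3 -m handwheel '[[0.93,1,0,0,0,-0.3],[0.93,1,0,0,0,0],[0.93,1,0,0,0,0],[0.93,1,0,0,0,0],[0.93,1,0,0,0,0],[0.93,1,0,0,0,0],[0.93,1,0,0,0,0],[0.93,1,0,0,0,0]]' -0.6|grep -E "tcp|gap|force"
python3 -m handwheel '[[0.4,0.4,0,0,0,0],[0,0,0,0,0,0]]'|grep -E "tcp|gap|force"
python3 look.py wrist 0.644 -0.008 0.018
```

```text
tcp_pos: [0.6363, -0.0154, 0.1657]
force: [-0.1, 0.4, -0.0]
finger_gap: 0.0685
gripper_force: 0.0
tcp_pos: [0.6443, -0.0079, 0.1662]
force: [0.1, 0.1, -0.5]
finger_gap: 0.0681
gripper_force: 0.0
1242 [379. 194.] [ 6.433e+02 -8.830e+01  1.153e+02  1.850e+01  1.000e-01]
2652 [280. 195.] [645.3  -9.   58.3  32.1   1.6]
t 40.83 tcp [ 0.6438 -0.0084  0.1664] yaw -89.4 zax [-0.002 -0.    -1.   ] q [-0.12  0.5   1.49 -0.    1.15  1.44] gap 0.0682 F [ 0.2 -0.6  0.2]
units [ 0.07 -0.03 -7.42] turn 0.03 or -5.97
```

```bash
python3 -m handwheel '[[0.07,-0.03,-1,0,0,0],[0,0,-1,0,0,0],[0,0,-1,0,0,0],[0,0,-1,0,0,0],[0,0,-1,0,0,0],[0,0,-1,0,0,0],[0,0,-1,0,0,0],[0,0,-0.4,0,0,0]]'|grep -E "tcp|force"
python3 -m handwheel '[[0,0,0,0,0,0],[0,0,0,0,0,0],[0,0,0,0,0,0],[0,0,0,0,0,0]]' 1 40|grep -E "tcp|gap|force"
python3 -m handwheel '[[0,0,0.5,0,0,0],[0,0,1,0,0,0],[0,0,1,0,0,0],[0,0,1,0,0,0],[0,0,1,0,0,0],[0,0,1,0,0,0],[0,0,1,0,0,0],[0,0,1,0,0,0]]'|grep -E "tcp|gap|force"
python3 go.py 0.4996 -0.250 0.168 -80.8
```

```text
tcp_pos: [0.6449, -0.0089, 0.0174]
force: [-0.7, 0.3, 1.0]
gripper_force: 0.0
tcp_pos: [0.6467, -0.0088, 0.0199]
force: [-0.5, -0.3, 3.2]
finger_gap: 0.0307
gripper_force: 40.4
tcp_pos: [0.6462, -0.0088, 0.1714]
force: [1.0, 0.1, 0.1]
finger_gap: 0.0312
gripper_force: 40.0
t 43.33 tcp [ 0.6462 -0.0088  0.1714] yaw -89.4 zax [ 0.002 -0.    -1.   ] q [-0.12  0.49  1.49  0.    1.16  1.44] gap 0.0312 F [1.  0.1 0.1]
units [ -7.33 -12.06  -0.17] turn 0.29 or -5.71
```

```bash
python3 -m handwheel '[[-0.61,-1,0,0,0,0.29],[-0.61,-1,0,0,0,0],[-0.61,-1,0,0,0,0],[-0.61,-1,0,0,0,0],[-0.61,-1,0,0,0,0],[-0.61,-1,0,0,0,0],[-0.61,-1,0,0,0,0],[-0.61,-1,0,0,0,0]]'|grep -E "tcp|gap|force"
python3 -m handwheel '[[-0.61,-1,0,0,0,0],[-0.61,-1,0,0,0,0],[-0.61,-1,0,0,0,0],[-0.61,-1,0,0,0,0],[0,0,0,0,0,0]]'|grep -E "tcp|gap|force"
python3 go.py 0.4996 -0.250 0.0365 -80.8
python3 look.py side 0.49 -0.2;python3 look.py scene 0.49 -0.2
```

```text
tcp_pos: [0.5473, -0.1701, 0.1689]
force: [0.6, -0.8, -1.3]
finger_gap: 0.0306
gripper_force: 40.0
tcp_pos: [0.4983, -0.2503, 0.1689]
force: [0.3, -0.1, -0.6]
finger_gap: 0.031
gripper_force: 40.0
t 44.95 tcp [ 0.4983 -0.2503  0.1689] yaw -80.9 zax [-0.  0. -1.] q [-0.59  0.38  1.69 -0.    1.07  0.82] gap 0.031 F [ 0.3 -0.1 -0.6]
units [ 0.07  0.02 -6.62] turn 0.0 or -6.0
1078 [350. 194.] [ 509.7 -225.7  145.6  111.   -81. ]
352 [350. 217.] [ 449.5 -146.2  161.9   85.1   46. ]
988 [185. 226.] [ 473.5 -212.1  158.3   63.6  -80.1]
```

```bash
python3 -m handwheel '[[0.06,0,-0.6,0,0,0],[0,0,-1,0,0,0],[0,0,-1,0,0,0],[0,0,-1,0,0,0],[0,0,-1,0,0,0],[0,0,-1,0,0,0],[0,0,-0.95,0,0,0],[0,0,0,0,0,0]]'|grep -E "tcp|gap|force"
python3 -m handwheel '[[0,0,0,0,0,0],[0,0,0,0,0,0]]' 0 |grep -E "tcp|gap|force"
python3 -m handwheel '[[0,0,0.5,0,0,0],[0,0,1,0,0,0],[0,0,1,0,0,0],[0,0,1,0,0,0],[0,0,1,0,0,0],[0,0,1,0,0,0],[0,0,1,0,0,0],[0,0,0,0,0,0]]'|grep -E "time|tcp|gap|force"
python3 look.py scene 0.51 -0.413;python3 look.py side 0.51 -0.413
python3 go.py 0.510 -0.413 0.16 -105
python3 -c "
from h import *
grab('wrist','w3')"
```

```text
tcp_pos: [0.4997, -0.2472, 0.0361]
force: [-0.2, 0.5, -0.1]
finger_gap: 0.0307
gripper_force: 40.0
tcp_pos: [0.5015, -0.2489, 0.0388]
force: [0.3, -0.7, 0.2]
finger_gap: 0.0423
gripper_force: 0.0
time: 47.3
tcp_pos: [0.5021, -0.2495, 0.1705]
force: [0.7, -0.3, 0.1]
finger_gap: 0.0424
gripper_force: 0.0
234 [115. 266.] [ 513.  -414.9   72.1   22.9  -12.8]
138 [377. 162.] [ 508.1 -412.6   69.2   29.3  -14.2]
t 47.4 tcp [ 0.5008 -0.2487  0.1684] yaw -80.7 zax [ 0.001 -0.    -1.   ] q [-0.58  0.38  1.69  0.    1.07  0.82] gap 0.043 F [ 0.1 -0.2  0.1]
units [ 0.46 -8.21 -0.42] turn -0.81 or 5.19
```

View pics/w3.png

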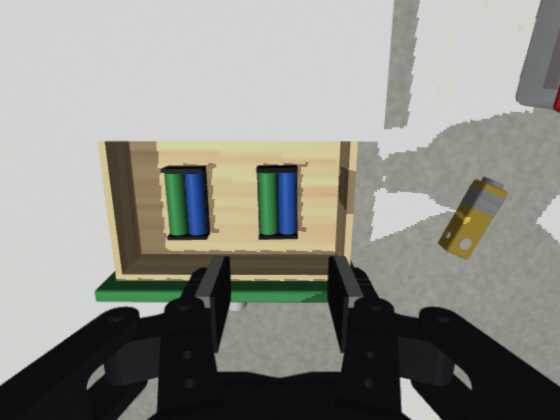

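The wrist view shows both packs lying flat in the drawer at (186,202) and (278,202). The third motor is at (473,218).

```bash
python3 -m handwheel '[[0.06,-1,0,0,0,-0.27],[0.06,-1,0,0,0,-0.27],[0.06,-1,0,0,0,-0.26],[0.06,-1,0,0,0,0],[0.06,-1,0,0,0,0],[0.06,-1,0,0,0,0],[0.06,-1,0,0,0,0],[0.06,-1,0,0,0,0]]' -0.4|grep -E "tcp|gap|force"
python3 -m handwheel '[[0,-0.2,-0.3,0,0,0],[0,0,0,0,0,0]]'|grep -E "tcp|gap|force"
python3 look.py wrist 0.51 -0.413 0.018
```

```text
tcp_pos: [0.5105, -0.4101, 0.168]
force: [-0.0, -0.7, -0.5]
finger_gap: 0.0596
gripper_force: 0.0
tcp_pos: [0.5098, -0.4123, 0.1611]
force: [1.0, 0.3, -0.3]
finger_gap: 0.0597
gripper_force: 0.0
2373 [282. 198.] [ 510.2 -414.7   68.7   22.2  -13.9]
t 48.75 tcp [ 0.51   -0.412   0.1614] yaw -104.7 zax [-0.001  0.002 -1.   ] q [-0.78  0.52  1.47  0.    1.16  1.04] gap 0.0597 F [0.7 1.2 0.6]
units [ 0.01 -0.14 -7.17] turn 0.03 or -5.97
```

```bash
python3 -m handwheel '[[0,-0.1,-0.8,0,0,0.03],[0,0,-0.9,0,0,0],[0,0,-0.9,0,0,0],[0,0,-0.9,0,0,0],[0,0,-0.9,0,0,0],[0,0,-0.9,0,0,0],[0,0,-0.9,0,0,0],[0,0,-0.9,0,0,0]]'|grep -E "tcp|force"
python3 -m handwheel '[[0,0,0,0,0,0],[0,0,0,0,0,0],[0,0,0,0,0,0],[0,0,0,0,0,0]]' 1 40|grep -E "tcp|gap|force"
python3 -m handwheel '[[0,0,0.5,0,0,0],[0,0,1,0,0,0],[0,0,1,0,0,0],[0,0,1,0,0,0],[0,0,1,0,0,0],[0,0,1,0,0,0],[0,0,1,0,0,0],[0,0,1,0,0,0]]'|grep -E "tcp|gap|force"
python3 go.py 0.541 0.156 0.16 -98.7
```

```text
tcp_pos: [0.5104, -0.4148, 0.0189]
force: [0.5, -0.6, 1.0]
gripper_force: 0.0
tcp_pos: [0.5107, -0.4151, 0.0207]
force: [-0.0, 0.6, -0.6]
finger_gap: 0.0211
gripper_force: 40.4
tcp_pos: [0.5105, -0.4148, 0.1722]
force: [-0.1, 0.1, -1.0]
finger_gap: 0.0209
gripper_force: 40.4
t 51.25 tcp [ 0.5105 -0.4148  0.1722] yaw -103.8 zax [ 0.001 -0.001 -1.   ] q [-0.79  0.51  1.46  0.    1.18  1.02] gap 0.0209 F [-0.1  0.1 -1. ]
units [ 1.53 28.54 -0.61] turn 0.17 or -5.83
```

```bash
python3 -m handwheel '[[0.05,1,0,0,0,0.17],[0.05,1,0,0,0,0],[0.05,1,0,0,0,0],[0.05,1,0,0,0,0],[0.05,1,0,0,0,0],[0.05,1,0,0,0,0],[0.05,1,0,0,0,0],[0.05,1,0,0,0,0]]'|grep -E "tcp|gap|force"
python3 -m handwheel '[[0.05,1,0,0,0,0],[0.05,1,0,0,0,0],[0.05,1,0,0,0,0],[0.05,1,0,0,0,0],[0.05,1,0,0,0,0],[0.05,1,0,0,0,0],[0.05,1,0,0,0,0],[0.05,1,0,0,0,0]]'|grep -E "tcp|gap|force"
python3 -m handwheel '[[0.05,1,0,0,0,0],[0.05,1,0,0,0,0],[0.05,1,0,0,0,0],[0.05,1,0,0,0,0],[0.05,1,0,0,0,0],[0.05,1,0,0,0,0],[0.05,1,0,0,0,0],[0.05,1,0,0,0,0]]'|grep -E "tcp|gap|force"
python3 -m handwheel '[[0.07,1,0,0,0,0],[0.07,1,0,0,0,0],[0.07,1,0,0,0,0],[0.07,1,0,0,0,0],[0.05,0.5,0,0,0,0],[0,0,0,0,0,0]]'|grep -E "tcp|gap|force"
python3 go.py 0.541 0.156 0.029 -98.7
python3 -c "
from h import *
grab('wrist','w4')"
```

```text
tcp_pos: [0.5185, -0.2533, 0.1701]
force: [1.0, -0.0, 0.2]
finger_gap: 0.0209
gripper_force: 40.5
tcp_pos: [0.5265, -0.0934, 0.1701]
force: [-0.2, -0.1, -0.2]
finger_gap: 0.0208
gripper_force: 40.5
tcp_pos: [0.5343, 0.0666, 0.17]
force: [-0.6, 0.3, -1.6]
finger_gap: 0.0209
gripper_force: 40.5
tcp_pos: [0.5411, 0.1559, 0.17]
force: [0.5, -0.5, -0.2]
finger_gap: 0.021
gripper_force: 40.5
t 55.0 tcp [0.5411 0.1559 0.17  ] yaw -98.6 zax [ 0. -0. -1.] q [ 0.16  0.39  1.68 -0.    1.08  1.88] gap 0.021 F [ 0.5 -0.5 -0.2]
units [-0.    0.   -7.05] turn -0.0 or 6.0
```

View pics/w4.png

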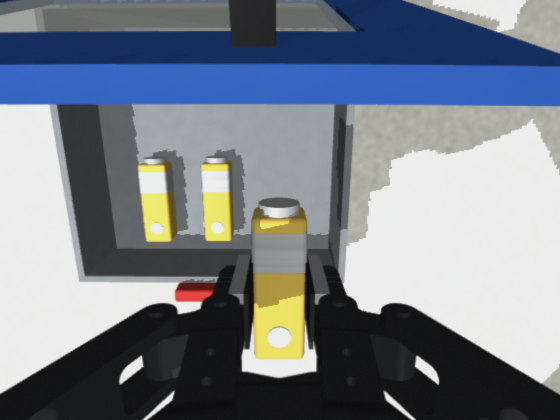

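The wrist view shows two motors in the case at (157,200) and (217,198). The third is held at (280,280) and lined up with the free space on the right.

```bash
python3 -m handwheel '[[0,0,-0.7,0,0,0],[0,0,-0.9,0,0,0],[0,0,-0.9,0,0,0],[0,0,-0.9,0,0,0],[0,0,-0.9,0,0,0],[0,0,-0.9,0,0,0],[0,0,-0.9,0,0,0],[0,0,-0.9,0,0,0]]'|grep -E "tcp|gap|force"
python3 -m handwheel '[[0,0,0,0,0,0]]'|grep -E "tcp|gap|force"
python3 -m handwheel '[[0,0,0,0,0,0],[0,0,0,0,0,0]]' 0.2 |grep -E "tcp|gap|force"
python3 -m handwheel '[[0,0,0.5,0,0,0],[0,0,1,0,0,0],[0,0,1,0,0,0],[0,0,1,0,0,0],[0,0,1,0,0,0],[0,0,1,0,0,0],[0,0,1,0,0,0],[0,0,1,0,0,0]]'|grep -E "time|tcp|gap|force"
python3 look.py side 0.54 0.2; python3 lid.py|head -2
python3 go.py 0.665 0.1875 0.3 -8.7
```

```text
tcp_pos: [0.5405, 0.1544, 0.0286]
force: [-0.6, -0.0, -0.3]
finger_gap: 0.0208
gripper_force: 40.5
tcp_pos: [0.5393, 0.1543, 0.0282]
force: [-0.1, 0.5, -0.3]
finger_gap: 0.0209
gripper_force: 40.5
tcp_pos: [0.5416, 0.1552, 0.0307]
force: [-0.4, -0.4, 0.3]
finger_gap: 0.0341
gripper_force: 0.0
time: 57.42
tcp_pos: [0.541, 0.1553, 0.1819]
force: [-0.0, 0.6, -0.4]
finger_gap: 0.0341
gripper_force: 0.0
114 [285. 266.] [527.7 114.7  59.6   6.4  -5.3]
245 [271. 276.] [539.  156.1  64.3  25.3  -7.1]
136 [290. 286.] [484.  177.5 117.    8.2  89.5]
260 [256. 289.] [548.4 206.5  65.   25.3 -10.9]
260 [242. 302.] [554.8 256.4  63.5  22.6  -6.3]
129 [261. 313.] [498.6 261.1  57.7   8.3  78.5]
side 1207 1052 [0.646 0.21  0.166] [ 0.931 -0.145  0.335] angle 70.4 topz 0.33 at z.06 [0.684 0.21  0.06 ]
scene 1708 1601 [0.656 0.182 0.15 ] [ 0.929 -0.144  0.34 ] angle 70.1 topz 0.24 at z.06 [0.689 0.182 0.06 ]
t 57.62 tcp [0.5412 0.1553 0.1808] yaw -98.7 zax [ 0.002  0.    -1.   ] q [0.16 0.37 1.67 0.   1.1  1.88] gap 0.0341 F [ 0.2 -0.1  0.3]
units [6.19 1.61 5.96] turn -3.0 or 3.0
```

```bash
python3 -m handwheel '[[0,0.2,0.75,0,0,0.34],[0,0.2,0.75,0,0,0.34],[0,0.2,0.75,0,0,0.34],[0,0.2,0.75,0,0,0.34],[0,0.2,0.75,0,0,0.34],[0,0.2,0.75,0,0,0.34],[0,0.2,0.75,0,0,0.34],[0,0.2,0.75,0,0,0.34]]' 0.4|grep -E "tcp|gap|force"
python3 -m handwheel '[[0.8,0,0,0,0,0.28],[0.8,0,0,0,0,0],[0.8,0,0,0,0,0],[0.8,0,0,0,0,0],[0.8,0,0,0,0,0],[0.8,0,0,0,0,0],[0.8,0,0,0,0,0],[0.6,0,0,0,0,0]]'|grep -E "tcp|gap|force"
python3 -m handwheel '[[0,0,0,0,0,0]]'|grep -E "tcp|gap|force"
python3 go.py 0.6645 0.1875 0.233 -8.7
python3 -c "
from h import *
from m import *
im,d,p=grab('scene'); C=cloud(p,d); m=(im.max(-1)<70)&(d>0)&(abs(C[...,2]-.236)<.012)&(abs(C[...,0]-.665)<.03)&(abs(C[...,1]-.187)<.08)
for c,a,P in blobs(C,m,20): print(a,rect(P),P.mean(0),P[:,2].max())
"
```

```text
tcp_pos: [0.5403, 0.1873, 0.2993]
force: [-0.1, -0.1, 0.3]
finger_gap: 0.0254
gripper_force: 0.0
tcp_pos: [0.6661, 0.1872, 0.2999]
force: [0.4, -0.2, -0.4]
finger_gap: 0.0256
gripper_force: 0.0
tcp_pos: [0.6658, 0.1872, 0.2997]
force: [-0.3, -0.1, 0.1]
finger_gap: 0.0259
gripper_force: 0.0
t 59.75 tcp [0.6658 0.1872 0.2997] yaw -8.7 zax [-0.  0. -1.] q [0.17 0.46 1.22 0.   1.47 0.33] gap 0.0259 F [-0.3 -0.1  0.1]
units [-0.07  0.02 -3.33] turn 0.0 or -6.0
223 (650.864013671875, 192.39845275878906, 109.07801818847656, 41.689430236816406, 82.13121795654297) [0.66211176 0.18707929 0.23753582] 0.24454602072904558
```

```bash
python3 -m handwheel '[[0,0,-0.8,0,0,0],[-0.05,0,-0.9,0,0,0],[0,0,-0.9,0,0,0],[0,0,-0.7,0,0,0],[0,0,0,0,0,0]]'|grep -E "tcp|force"
python3 -m handwheel '[[0,0,0,0,0,0],[0,0,0,0,0,0],[0,0,0,0,0,0]]' 1 20|grep -E "tcp|gap|force"
python3 - <<'E'
from h import *
s=manip.state(); p=np.array(s['tcp_pos']); e=np.radians(8.7); ex=np.array([np.cos(e),-np.sin(e)])
a0=np.radians(83.7); h=.684
print(p, 'bar expected x', h-.1768*np.cos(a0)*ex[0])
prev=np.zeros(3); N=24
for k in range(1,N+1):
    a=a0-k*np.radians(70.3)/N
    q=np.array([*(ex*.1768*(np.cos(a0)-np.cos(a))),.1768*(np.sin(a)-np.sin(a0))])/.02
    print((q-prev).round(2).tolist()); prev=q
print(prev)
E
```

```text
tcp_pos: [0.6629, 0.1871, 0.232]
force: [0.2, -0.6, -0.6]
gripper_force: 0.0
tcp_pos: [0.6642, 0.1873, 0.2342]
force: [-0.9, 0.7, -3.5]
finger_gap: 0.011
gripper_force: 20.0
[0.66415341 0.1872926  0.23424934] bar expected x 0.6648222042025985
[-0.44, 0.07, -0.06]
[-0.44, 0.07, -0.08]
[-0.43, 0.07, -0.11]
[-0.43, 0.07, -0.13]
[-0.42, 0.06, -0.15]
[-0.41, 0.06, -0.17]
[-0.4, 0.06, -0.19]
[-0.39, 0.06, -0.21]
[-0.38, 0.06, -0.23]
[-0.37, 0.06, -0.25]
[-0.36, 0.05, -0.27]
[-0.34, 0.05, -0.29]
[-0.33, 0.05, -0.31]
[-0.31, 0.05, -0.32]
[-0.29, 0.05, -0.34]
[-0.28, 0.04, -0.35]
[-0.26, 0.04, -0.37]
[-0.24, 0.04, -0.38]
[-0.22, 0.03, -0.39]
[-0.2, 0.03, -0.4]
[-0.18, 0.03, -0.41]
[-0.16, 0.02, -0.42]
[-0.14, 0.02, -0.43]
[-0.11, 0.02, -0.44]
[-7.54150401  1.15401228 -6.73796338]
```

```bash
python3 -m handwheel '[[-0.44,0.07,-0.06,0,0,0],[-0.44,0.07,-0.08,0,0,0],[-0.43,0.07,-0.11,0,0,0],[-0.43,0.07,-0.13,0,0,0],[-0.42,0.06,-0.15,0,0,0],[-0.41,0.06,-0.17,0,0,0],[-0.4,0.06,-0.19,0,0,0],[-0.39,0.06,-0.21,0,0,0]]'|grep -E "tcp|gap|force"
python3 -m handwheel '[[-0.38,0.06,-0.23,0,0,0],[-0.37,0.06,-0.25,0,0,0],[-0.36,0.05,-0.27,0,0,0],[-0.34,0.05,-0.29,0,0,0]]'|grep -E "tcp|gap|force"
```

```text
tcp_pos: [0.5962, 0.1979, 0.2118]
force: [1.4, -1.4, 2.9]
finger_gap: 0.011
gripper_force: 20.7
tcp_pos: [0.5674, 0.2023, 0.1909]
force: [2.2, -0.3, 3.0]
finger_gap: 0.0112
gripper_force: 20.7
```

Forces are low, so I'll continue.

```bash
python3 -m handwheel '[[-0.33,0.05,-0.31,0,0,0],[-0.31,0.05,-0.32,0,0,0],[-0.29,0.05,-0.34,0,0,0],[-0.28,0.04,-0.35,0,0,0],[-0.26,0.04,-0.37,0,0,0],[-0.24,0.04,-0.38,0,0,0],[-0.22,0.03,-0.39,0,0,0],[-0.2,0.03,-0.4,0,0,0]]'|grep -E "tcp|gap|force"
python3 -m handwheel '[[-0.18,0.03,-0.41,0,0,0],[-0.16,0.02,-0.42,0,0,0],[-0.14,0.02,-0.43,0,0,0],[0,0,0,0,0,0]]'|grep -E "tcp|gap|force"
```

```text
tcp_pos: [0.5249, 0.2088, 0.1335]
force: [1.9, 0.6, 0.9]
finger_gap: 0.0112
gripper_force: 20.9
tcp_pos: [0.5152, 0.2102, 0.108]
force: [3.3, 2.0, -3.8]
finger_gap: 0.0112
gripper_force: 20.8
```

```bash
python3 -m handwheel '[[-0.1,0.02,-0.2,0,0,0],[-0.03,0,-0.15,0,0,0],[0,0,-0.15,0,0,0],[0,0,0,0,0,0]]'|grep -E "tcp|gap|force"
python3 lid.py|head -2
```

```text
tcp_pos: [0.5128, 0.2105, 0.0985]
force: [2.1, 3.2, -7.3]
finger_gap: 0.0109
gripper_force: 20.6
side 2102 1775 [0.598 0.239 0.066] [0.009 0.002 1.   ] angle 0.5 topz 0.179 at z.06 [1.296 0.239 0.06 ]
scene 1201 1163 [0.621 0.202 0.066] [0.006 0.001 1.   ] angle 0.3 topz 0.07 at z.06 [1.685 0.202 0.06 ]
```

```bash
python3 -m handwheel '[[0,0,0,0,0,0],[0,0,0,0,0,0],[0,0,0,0,0,0]]' 0.1|grep -E "tcp|gap|force"
python3 -m handwheel '[[0,0,0.5,0,0,0],[0,0,0.8,0,0,0],[0,0,0.9,0,0,0],[0,0,0.9,0,0,0],[0,0,0.9,0,0,0],[-0.33,-1,0,0,0,-0.33],[-0.33,-1,0,0,0,-0.33],[-0.33,-1,0,0,0,-0.33]]'|grep -E "tcp|gap|force"
python3 -m handwheel '[[-0.33,-1,0,0,0,-0.33],[-0.33,-1,0,0,0,-0.33],[-0.33,-1,0,0,0,-0.33],[-0.33,-1,0,0,0,-0.33],[-0.33,-1,0,0,0,-0.1],[-0.33,-1,0,0,0,0],[-0.33,-1,0,0,0,0],[-0.33,-1,0,0,0,0]]' 1|grep -E "tcp|gap|force"
python3 lid.py|head -2
python3 go.py 0.372 -0.2295 0.04 -80.9
python3 - <<'E'
from m import *
im,d,p=grab('side','side3'); C=cloud(p,d); m=(d>0)&(abs(C[...,2]-.0695)<.003)&(abs(C[...,0]-.44)<.05)&(abs(C[...,1]+.22)<.15)
for c,a,P in blobs(C,m,60): print('front top',np.round(c),a,np.round(rect(P),1))
E
```

```text
tcp_pos: [0.5128, 0.2103, 0.099]
force: [1.0, 0.2, -0.6]
finger_gap: 0.0386
gripper_force: 0.0
tcp_pos: [0.4934, 0.15, 0.1803]
force: [-0.7, -0.4, 0.7]
finger_gap: 0.0384
gripper_force: 0.0
tcp_pos: [0.4406, -0.0102, 0.1802]
force: [-0.3, -0.6, 0.4]
finger_gap: 0.0001
gripper_force: 0.0
side 2707 2308 [0.588 0.214 0.066] [ 0.004 -0.001  1.   ] angle 0.2 topz 0.101 at z.06 [2.131 0.214 0.06 ]
scene 1401 1346 [0.607 0.192 0.066] [0.002 0.002 1.   ] angle 0.2 topz 0.069 at z.06 [3.339 0.192 0.06 ]
t 66.97 tcp [ 0.4407 -0.01    0.1799] yaw -81.1 zax [ 0.002 -0.    -1.   ] q [-0.18  0.21  1.92  0.    1.01  1.24] gap 0.0 F [-0.1  0.   0.6]
units [ -3.43 -10.97  -6.99] turn 0.01 or -5.99
front top [375. 194.] 127 [ 433.6 -212.1  180.    10.1  -80.9]
```

View pics/side3.png

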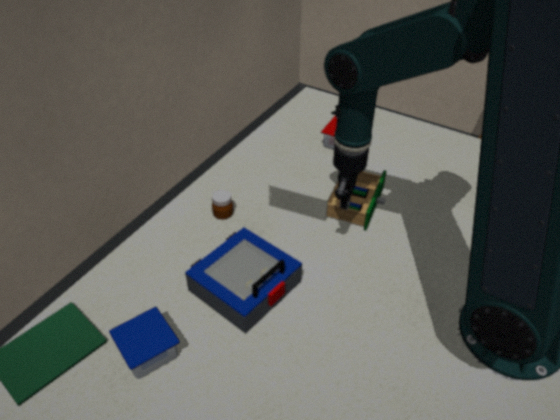

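The side view shows the lid shut flush at (245,268), the table clear of loose parts, and the drawer still open at (357,195) with its packs inside.

```bash
python3 -m handwheel '[[-0.4,-1,0,0,0,0],[-0.4,-1,0,0,0,0],[-0.4,-1,0,0,0,0],[-0.4,-1,0,0,0,0],[-0.4,-1,0,0,0,0],[-0.4,-1,0,0,0,0],[-0.4,-1,0,0,0,0],[-0.4,-1,0,0,0,0]]'|grep -E "tcp|gap|force"
python3 -m handwheel '[[-0.2,-1,0,0,0,0],[-0.1,-1,0,0,0,0],[0,-1,0,0,0,0],[0,0,-0.9,0,0,0],[0,0,-0.9,0,0,0],[0,0,-0.9,0,0,0],[0,0,-0.9,0,0,0],[0,0,-0.9,0,0,0]]'|grep -E "tcp|gap|force"
python3 go.py 0.372 -0.2295 0.04 -80.9
```

```text
tcp_pos: [0.3769, -0.1696, 0.1793]
force: [0.1, -0.6, 0.5]
finger_gap: -0.0002
gripper_force: 0.0
tcp_pos: [0.3712, -0.2298, 0.0885]
force: [-0.9, 0.8, -0.1]
finger_gap: -0.0001
gripper_force: 0.0
t 69.03 tcp [ 0.3712 -0.2298  0.0885] yaw -81.0 zax [ 0.001 -0.    -1.   ] q [-0.71  0.36  2.03  0.    0.76  0.7 ] gap -0.0001 F [-0.9  0.8 -0.1]
units [ 0.04  0.02 -2.42] turn 0.0 or -6.0
```

```bash
python3 -m handwheel '[[0,0,-0.8,0,0,0],[0,0,-0.8,0,0,0],[0,0,-0.8,0,0,0],[0.4,0.065,0,0,0,0],[0.4,0.065,0,0,0,0],[0.4,0.065,0,0,0,0],[0.4,0.065,0,0,0,0],[0,0,0,0,0,0]]'|grep -E "tcp|force"
python3 -m handwheel '[[0.4,0.065,0,0,0,0],[0.4,0.065,0,0,0,0],[0.4,0.065,0,0,0,0],[0.4,0.065,0,0,0,0],[0.4,0.065,0,0,0,0],[0.4,0.065,0,0,0,0],[0.4,0.065,0,0,0,0],[0.4,0.065,0,0,0,0]]'|grep -E "tcp|force"
python3 - <<'E'
from m import *
im,d,p=grab('side'); C=cloud(p,d); m=(d>0)&(abs(C[...,2]-.0695)<.003)&(abs(C[...,0]-.48)<.08)&(abs(C[...,1]+.22)<.15)
for c,a,P in blobs(C,m,60): print('front top',np.round(c),a,np.round(rect(P),1))
E
```

```text
tcp_pos: [0.4035, -0.2245, 0.0412]
force: [-0.5, -0.2, 0.1]
gripper_force: 0.0
tcp_pos: [0.4669, -0.2138, 0.0408]
force: [-2.2, 0.9, -0.6]
gripper_force: 0.6
front top [353. 180.] 60 [ 508.8 -230.6  107.9    8.6  -80.2]
```

```bash
python3 -m handwheel '[[0.3,0.05,0,0,0,0],[0.3,0.05,0,0,0,0],[0.3,0.05,0,0,0,0],[0,0,0,0,0,0]]'|grep -E "tcp|force"
python3 -m handwheel '[[0.2,0.03,0,0,0,0],[0.2,0.03,0,0,0,0],[0,0,0,0,0,0]]'|grep -E "tcp|force"
python3 -m handwheel '[[0.15,0.03,0,0,0,0],[0,0,0,0,0,0]]'|grep -E "tcp|force"
```

```text
tcp_pos: [0.4853, -0.211, 0.041]
force: [0.0, -0.6, 0.1]
gripper_force: 0.0
tcp_pos: [0.4918, -0.2095, 0.0407]
force: [-3.3, -0.6, 2.0]
gripper_force: 1.8
tcp_pos: [0.493, -0.2092, 0.0407]
force: [-9.3, -4.8, 5.6]
gripper_force: 4.8
```

```bash
python3 -m handwheel '[[0.15,0.03,0,0,0,0],[0,0,0,0,0,0]]'|grep -E "tcp|force"
python3 -m handwheel '[[-0.5,-0.08,0,0,0,0],[-1,-0.16,0,0,0,0],[-1,-0.16,0.3,0,0,0],[-0.6,0,0.9,0,0,0],[0,0,1,0,0,0],[0,0,1,0,0,0],[0,0,1,0,0,0],[0,0,1,0,0,0]]'|grep -E "time|tcp|force"
python3 - <<'E'
from m import *
for n in ['side','scene']:
  im,d,p=grab(n,n+'9'); C=cloud(p,d); m=(d>0)&(abs(C[...,2]-.0695)<.0025)&(abs(C[...,0]-.5)<.1)&(abs(C[...,1]+.21)<.15)
  for c,a,P in blobs(C,m,40): print(n,'front top',np.round(c),a,np.round(rect(P),1))
  m=(d>0)&(abs(C[...,2]-.0755)<.0035)&(abs(C[...,0]-.62)<.15)&(abs(C[...,1]+.22)<.15)
  for c,a,P in blobs(C,m,300): print(n,'unit top',np.round(c),a,np.round(rect(P),1))
E
```

```text
tcp_pos: [0.4972, -0.2086, 0.0407]
force: [-3.2, -0.8, 0.3]
gripper_force: 1.7
time: 73.45
tcp_pos: [0.4359, -0.2166, 0.1459]
force: [-0.2, -0.5, 0.1]
gripper_force: 0.0
side front top [340. 183.] 117 [ 535.4 -202.4  194.9   10.3  -80.8]
side unit top [309. 173.] 2091 [ 628.  -188.2  207.8  168.5  -80.8]
scene front top [191. 231.] 181 [ 537.9 -208.7  193.8   11.7  -80. ]
scene unit top [211. 254.] 4281 [ 631.1 -192.2  199.3  173.6  -80.8]
```

View pics/scene9.png

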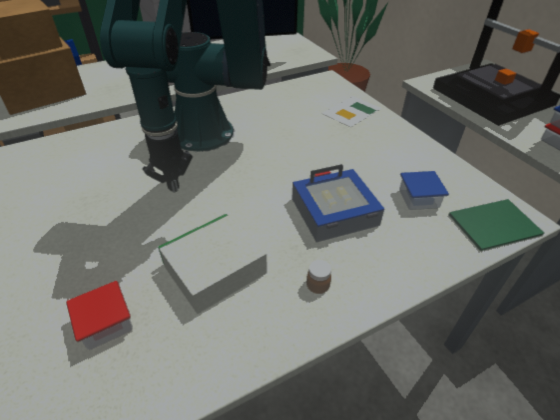

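The scene view shows the drawer looking shut, the lid flush, the motors visible through it, and the tubs and jar in place. I'll press once more to confirm the drawer is against its stop.

```bash
python3 -m handwheel '[[0,0,-1,0,0,0],[0,0,-1,0,0,0],[0,0,-1,0,0,0],[0,0,-1,0,0,0],[0,0,-1,0,0,0],[0,0,-0.25,0,0,0],[0.7,0.12,0,0,0,0],[0.7,0.12,0,0,0,0]]'|grep -E "tcp|force"
python3 -m handwheel '[[0.7,0.12,0,0,0,0],[0.6,0.1,0,0,0,0],[0.3,0.05,0,0,0,0],[0,0,0,0,0,0]]'|grep -E "tcp|force"
python3 -m handwheel '[[0.1,0.02,0,0,0,0],[0,0,0,0,0,0]]'|grep -E "tcp|force"
python3 -m handwheel '[[0.1,0.02,0,0,0,0],[0,0,0,0,0,0]]'|grep -E "tcp|force"
```

```text
tcp_pos: [0.4661, -0.2121, 0.0406]
force: [0.0, -1.0, 0.1]
gripper_force: 0.0
tcp_pos: [0.4968, -0.2062, 0.0399]
force: [-0.2, -0.2, -0.1]
gripper_force: 0.0
tcp_pos: [0.4982, -0.2059, 0.0398]
force: [0.2, 0.1, 0.2]
gripper_force: 0.0
tcp_pos: [0.5004, -0.2056, 0.0399]
force: [-0.1, -0.2, -0.4]
gripper_force: 0.0
```

```bash
python3 -m handwheel '[[0.1,0.02,0,0,0,0],[0.1,0.02,0,0,0,0],[0,0,0,0,0,0]]'|grep -E "tcp|force"
python3 -m handwheel '[[0.1,0.02,0,0,0,0],[0,0,0,0,0,0]]'|grep -E "tcp|force"
python3 -m handwheel '[[0.1,0.02,0,0,0,0],[0,0,0,0,0,0]]'|grep -E "tcp|force"
```

```text
tcp_pos: [0.5025, -0.205, 0.0398]
force: [-7.0, -5.3, 2.8]
gripper_force: 3.9
tcp_pos: [0.5025, -0.2049, 0.0397]
force: [-13.4, -8.2, 9.1]
gripper_force: 7.1
tcp_pos: [0.5026, -0.2047, 0.0397]
force: [-18.7, -11.8, 12.7]
gripper_force: 10.3
```

The drawer is hard against its stop, 5 mm past where it snapped. I'll back off and do the last check.

```bash
python3 -m handwheel '[[-0.6,-0.1,0,0,0,0],[-1,-0.16,0,0,0,0],[-1,-0.16,0.3,0,0,0],[-0.8,0,0.9,0,0,0],[0,0,1,0,0,0],[0,0,1,0,0,0],[0,0,1,0,0,0],[0,0,1,0,0,0]]'|grep -E "time|tcp|force"
python3 lid.py|head -2
python3 - <<'E'
from m import *
for n in ['side','scene']:
  im,d,p=grab(n); C=cloud(p,d); m=(d>0)&(abs(C[...,2]-.0695)<.0025)&(abs(C[...,0]-.5)<.1)&(abs(C[...,1]+.21)<.15)
  for c,a,P in blobs(C,m,40): print(n,'front top',np.round(c),a,np.round(rect(P),1))
  hsv=cv2.cvtColor(im,cv2.COLOR_BGR2HSV); m=(hsv[...,0]>20)&(hsv[...,0]<35)&(hsv[...,1]>150)&(C[...,2]<.05)&(d>0)&(C[...,2]>.005)
  print([(np.round(c),a) for c,a,P in blobs(C,m,15)])
r=manip.hand_in(); print(r)
E
```

```text
time: 77.42
tcp_pos: [0.4401, -0.2123, 0.1449]
force: [-0.1, -0.2, -0.7]
gripper_force: 0.0
side 2700 2291 [0.588 0.214 0.066] [ 0.005 -0.003  1.   ] angle 0.3 topz 0.102 at z.06 [1.773 0.214 0.06 ]
scene 1403 1360 [0.607 0.192 0.066] [ 0.003 -0.     1.   ] angle 0.2 topz 0.069 at z.06 [2.899 0.192 0.06 ]
side front top [337. 182.] 185 [ 547.8 -203.9  205.6   28.3  -82.1]
[]
[]
the job is handed in; nothing more can be done
None
```

The job is handed in after about 78 s of robot time: the lid held hands-off at about 70° for over two seconds, all three motors are in the case with the lid shut flush, and both battery packs are in the drawer, pushed fully home. The only hitch was that the lid first stopped at 65°, and correcting it briefly took it to about 74° before I set it at 70° and let go.

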